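# Weigh the packed lunch carrier on the hanging spring scale

## Robot

A 6-joint arm with a two-finger parallel gripper is mounted at the origin on the work surface. World frame = base frame: x ahead of the robot, y to its left, z up, the work surface at z = 0. Lengths are in m, angles in rad, forces in N, time in s.
With the tool pointing down it reaches from about 0.35 to 0.85 m from the base axis. Payload 8.1 kg.
Tool frame: the origin (TCP) lies on the centre line of the jaws, within the pads' length; the fingertips stand 19 mm ahead of it and the grasp point (between the pads) is the TCP (robot.tips_ahead is the distance from the TCP to the fingertips, in m); y points along the fingers, z is the direction in which the jaws open and shut, and the axes are right-handed (so a half turn about y gives the same grasp; the last joint's range is limited). The gripper opens to 93 mm and grips with 3 to 60 N. Pads are 15 mm wide; open, the fingers measure 128 mm over their backs; the gripper's body (75 mm by 188 mm) begins 65 mm behind the grasp point.
Start: joints at [-1.287, 0.13, 1.488, -0, 1.523, -0.085], TCP at [0.216, -0.56, 0.238] pointing down, gripper open.
Joint ranges: [-2.96, 2.96], [-0.89, 2.26], [0.02, 2.5], [-1.34, 4.48], [0, 2.73], [-2.66, 2.66]. Speed limits (rad/s): [2.39, 2.39, 2.79, 3.14, 3.14, 3.14].

## Interface

Orientations are given as a rotation vector (axis times angle).
In Python, from plant import robot, imaging, models gives the robot as it stands.
- The arm moves only by the tool carry_out, never from a script. Its argument "motion" is one flat list of numbers, 7 for each row, row after row: the shift along the tool's x, y, z in m, then the turn, a rotation vector about the tool's x, y, z in degrees, then the opening, from -1 (shut) to 1 (fully open). A call has exactly 5 rows; each row shifts and turns the pose as measured when the row begins, along the tool's axes as they then stand; what a row does not reach is not made up. A row lasts 1/10 s, in which the tool goes at most 50 mm and 8.59 degrees, less where a joint would pass 70% of its speed; a pose out of reach is approached as far as the arm can. A call is refused whole if a number of a shift passes 0.05 or a number of a turn 8.59, either way. A call with a gripper value outside its range is refused whole. The fingers move at their own pace and stop on an object; "squeeze" is the grip in N (left out, the last holds). Time passes only in rows, so rows that do not move let the fingers close, or fill a call up. It gives the time, the measured TCP pose, the force and the opening at its end, in the units of the state.
- robot.read_state(): the state, without advancing time (a new reading comes with each control period).
- imaging.read_camera(name): name is "side" or "top"; returns the picture (384x512x3 uint8, blue, green, red); there is no depth.
- imaging.camera_model(name): a dict with "K" (3x3 intrinsics, pixels), "position" and "orientation" of the camera in the world. Camera axes: x right, y down, z forward; pixel columns grow to the right and rows downward; lengths in m; the calibration is good to about 2 mm. A picture is of the moment at which its call begins. camera_model takes no time and is no camera call.
- robot.close_job(): hands the job in, once; it reports no verdict.
Trained networks look in the newest picture that a camera, given by its name, has taken for a name from the list of things; names that differ only in an ending like _2 or _b are one class to them, and where a whole thing is asked for, a point or a joint stands for the part that bears it (a point fixed in the world has none). Each returns a list of dicts, best first, with "confidence" (0 to 1); they miss things now and then, are a little off and sometimes report something else, mostly with a low value. They report only what shows in the picture. A call takes as long as a camera call.
- models.outline_of(camera, thing): "pixels" (384x512 bool, what is visible of it) and "pixel" ([column, row] in pixels, amid what is visible of it).
The state is a dict: "t": time; "q": joint angles; "dq": joint speeds; "joint_torque": joint torques, N m; "tool_pos": TCP position; "orientation": TCP orientation; "force": force on the tool from outside, world axes, zero at the start; "wrist_torque": the same for the moment, N m; "opening": finger opening in m.
Only numpy, scipy, OpenCV 4.12 (cv2) and the standard library are available. Lean on these libraries where they do the work, as an engineer would, in place of code of your own. Each camera call takes 0.05 s, during which the arm holds its last target.

## Task

Weigh the packed steel lunch carrier: pick it up by its handle bar, hang it by the middle of the bar on the hook of the blue spring scale, and let the spring take the weight slowly, so that the hook never jumps or runs to the end of its travel. Let go only once the scale carries the whole weight, and leave the carrier hanging level and at rest. Keep it upright on the way, and do not knock the scale or move the mug, the jar or the soap bottle.

Things in the scene. Friction and masses are not known exactly. Their poses are not given: they have to be found in the camera images.
- carrier_bar (a point): middle of the lunch carrier's handle bar: a straight round steel bar, 10 mm thick and 134 mm long, level along this frame's y axis (z up), 168 mm above the carrier's underside and 59 mm above its lid; a flat upright strap, 14 mm wide, holds each end of the bar. The centre of mass lies below the middle of the bar
- carrier: the loose lunch carrier: two stacked steel tins, 125 mm across, lid top 109 mm above the underside, in a frame with straps at y = +67 and -67 mm, 140 mm over all. Origin at the centre of its underside, axes as for the bar. It weighs 0.29 to 0.87 kg, according to its unseen contents
- scale_stand: fixed stand of the scale; origin on the counter straight below the hook, z up. Base plate 10 mm thick, x -85 to +85, y -215 to +45 mm. A post 18 mm thick at y = -170 mm carries an arm 545 mm up, from which the blue scale housing hangs right above the hook: 24 mm in x, 36 mm in y, underside 360 mm above the counter. Free space towards +y and -x
- hook_seat (a point): where the centre of a 10 mm bar rests in the trough of the scale's hook; moves with the hook, 293 mm above the counter when empty; axes as for the stand. Hook of 6 mm wire in the x-z plane, open towards -x: a bar lying along y enters from -x over the tip, then goes down (5 mm of play in x). Its shank passes 16 mm behind (+x) and joins, 53 mm above, a 6 mm upright rod into the housing
- hook_tip (a point): top of the hook's upturned tip, 20 mm towards -x from hook_seat and 14.5 mm above it; a bar passing over it must have its centre 20 to 40 mm above hook_seat
- scale_hook (a joint): how far the hook is drawn down, in m: 0 empty, end stop 0.110. Spring of about 100 N/m (1 N draws it 10 mm) with little damping: a load let go unbalanced makes it jump and bob for some seconds. The carrier's whole weight draws it 28 to 86 mm down. It must never move faster than 0.05 m/s, up or down
- mug: white mug, 80 mm across, 92 mm tall, bystander; origin at the centre of its underside
- jar: amber glass storage jar, 72 mm across, 105 mm tall, bystander; origin at the centre of its underside
- soap: white soap bottle with black top, 64 mm across, 150 mm tall, bystander; origin at the centre of its underside

How it is judged:
By the outcome, as a careful person would: the job done as asked, in the order asked, and still so for the second after the job is handed in, with the robot touching nothing.
It also fails if it takes over 72 s, if anything falls off the work surface, if the arm or the gripper's body presses on something with over 40 N, if the wrist force passes 120 N, or if a joint passes its speed limit or range.

## Working session

There is one attempt and no reset: what is moved stays moved. The work goes in short steps, Python scripts to look and compute and a tool call to move; the robot and the scene stay as the last step left them, time stands still between calls to the robot, and variables do not carry over. Pictures are saved under pics/ and viewed, and the job is handed in when it is done.

Besides the shell and the picture viewer there is one more tool, called after ">>>" in YAML: its name, and indented under it one key for each argument. carry_out: Moves the arm, as the interface text tells. Its arguments: {"type":"object","properties":{"motion":{"type":"array","items":{"type":"number"}},"squeeze":{"type":"number"}},"required":["motion"]}

```bash
ls; mkdir -p pics; cat > h.py <<'E'
import numpy as np,cv2
from plant import robot,imaging,models
from scipy.spatial.transform import Rotation as R
def cam(n):
    m=imaging.camera_model(n);K=np.array(m["K"]);p=np.array(m["position"]);o=np.array(m["orientation"])
    Rm=o if o.shape==(3,3) else R.from_rotvec(o).as_matrix()
    return K,p,Rm
def proj(n,X):
    K,p,Rm=cam(n);c=Rm.T@(np.array(X)-p);u=K@c;return u[:2]/u[2]
def ray(n,px):
    K,p,Rm=cam(n);d=Rm@np.linalg.solve(K,[px[0],px[1],1.]);return p,d/np.linalg.norm(d)
def atz(n,px,z):
    p,d=ray(n,px);return p+d*(z-p[2])/d[2]
E
python3 - <<'E'
from h import *
for n in("side","top"):
    im=imaging.read_camera(n);cv2.imwrite(f"pics/{n}0.png",im)
    print(n,imaging.camera_model(n))
s=robot.read_state();print(s)
E
```

```text
pics
side {'K': array([[489.54227121,   0.        , 252.2145763 ],
       [  0.        , 489.54227121, 192.86998927],
       [  0.        ,   0.        ,   1.        ]]), 'position': array([0.19262038, 0.72141965, 0.7793074 ]), 'orientation': array([-0.74399597,  2.532553  , -1.23136704])}
top {'K': array([[397.86095836,   0.        , 257.35463842],
       [  0.        , 397.86095836, 196.86071452],
       [  0.        ,   0.        ,   1.        ]]), 'position': array([0.50241799, 0.09101448, 1.11611956]), 'orientation': array([-2.19816308,  2.14458666, -0.13208227])}
{'t': 0.1, 'q': array([-1.28739942e+00,  1.31062946e-01,  1.48916596e+00, -6.43403715e-06,
        1.52296819e+00, -8.54056903e-02]), 'dq': array([ 0.00099386, -0.00195564, -0.00211723,  0.00068433,  0.00019009,
        0.00041485]), 'joint_torque': array([ 7.45302023e-04, -5.61345112e+01, -4.93093550e+01,  7.70535436e-02,
        2.91605975e-02, -3.44229716e-05]), 'tool_pos': array([ 0.21618346, -0.5591989 ,  0.23670829]), 'orientation': array([-0.3769665 ,  2.02177807, -2.01849842]), 'force': array([0.37938943, 1.40713229, 0.65365245]), 'wrist_torque': array([-0.00046321,  0.04188728, -0.02167718]), 'opening': 0.09309384733057025}
```

View pics/side0.png

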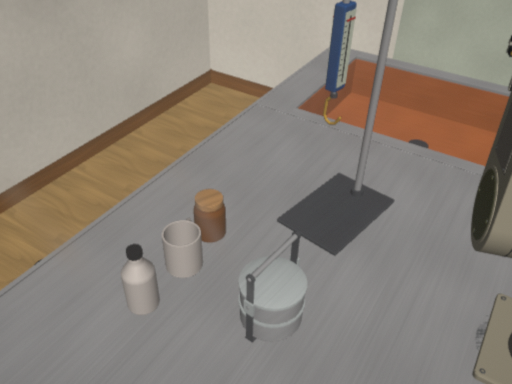

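View pics/top0.png

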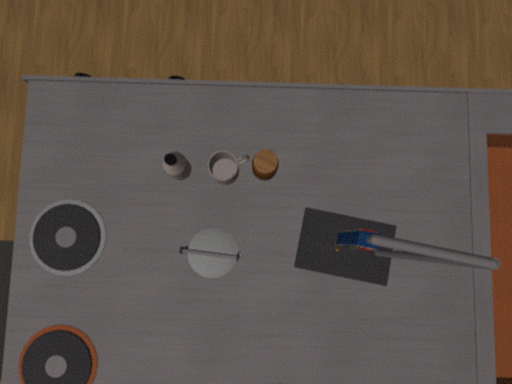

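```bash
python3 - <<'E'
from h import *
col=[(0,0,255),(0,255,0),(255,0,0),(0,255,255),(255,0,255),(255,255,0),(255,255,255)]
for n in("side","top"):
    im=cv2.imread(f"pics/{n}0.png")
    for i,t in enumerate(["carrier_bar","carrier","scale_stand","scale_hook","mug","jar","soap"]):
        r=models.outline_of(n,t)
        for d in r[:3]:
            ys,xs=np.nonzero(d["pixels"]);print(n,t,round(d["confidence"],2),np.round(d["pixel"],1),len(xs),xs.min(),xs.max(),ys.min(),ys.max())
        if r:
            c,_=cv2.findContours(r[0]["pixels"].astype(np.uint8),0,2);cv2.drawContours(im,c,-1,col[i],1)
            np.save(f"pics/{n}_{t}.npy",r[0]["pixels"])
    cv2.imwrite(f"pics/{n}0o.png",im)
E
```

```text
side carrier_bar 0.66 [326.3 108.5] 192 323 353 17 125
side carrier 0.88 [275.9 292.6] 5286 238 307 231 341
side scale_stand 0.57 [342.6 192.2] 8620 277 397 0 254
side scale_hook 0.44 [327.3 105.6] 217 323 355 16 124
side mug 0.76 [182.  248.6] 2062 161 203 218 277
side jar 0.81 [207.7 213. ] 1438 194 225 189 241
side soap 0.73 [143.3 282.2] 1915 122 159 244 314
side soap 0.2 [343.1 192. ] 8748 277 397 0 254
top carrier_bar 0.88 [210.9 252.9] 2116 180 241 228 277
top carrier 0.81 [213.1 251.9] 2086 180 241 228 277
top scale_stand 0.76 [356.5 248. ] 7494 294 500 207 285
top mug 0.56 [224.9 165.6] 839 209 247 150 184
top mug 0.43 [209.5 249.5] 2101 180 240 228 277
top jar 0.8 [263.  163.4] 613 252 278 150 178
top soap 0.77 [175.5 164.7] 598 163 190 151 179
```

The side view shows the carrier near (272,290), with its bar running from (250,280) to (296,237). The hook is near (330,115) and the base plate near (337,210). In the top view the bar runs from (181,250) to (239,257), and the hook shows near (338,249). I'll zoom in next.

```bash
python3 - <<'E'
from h import *
s=cv2.imread("pics/side0.png");t=cv2.imread("pics/top0.png")
def z(im,x0,y0,w,h,f): return cv2.resize(im[y0:y0+h,x0:x0+w],None,fx=f,fy=f,interpolation=cv2.INTER_CUBIC)
a=z(s,300,70,66,60,6);b=z(t,325,220,66,60,6);c=z(s,230,225,132//1,120,3);d=z(t,170,220,132,120,3)
cv2.imwrite("pics/z0.png",np.vstack([np.hstack([a,b]),np.hstack([c,d])])[:, :800]) if False else cv2.imwrite("pics/z0.png",cv2.resize(np.vstack([np.hstack([a,b]),np.hstack([c,d])]),(660,600)))
for z_ in (0.168,):
    for p in [(181,250),(239,257),(213,252)]: print(atz("top",p,z_))
# base plate corners
for p in [(307,208),(396,222),(387,285),(295,268)]: print("plate",atz("top",p,0.01))
# hook region
for p in [(337,250)]: print("hook",atz("top",p,.29))
print("side optical",cam("side")[2]); print(cam("top")[2])
E
```

```text
[0.47549416 0.25694471 0.168     ]
[0.46236022 0.11989926 0.168     ]
[0.47259481 0.18149515 0.168     ]
plate [ 0.5955092  -0.06116559  0.01      ]
plate [ 0.56254758 -0.31040758  0.01      ]
plate [ 0.38915719 -0.28317879  0.01      ]
plate [ 0.42937687 -0.02986248  0.01      ]
hook [ 0.48652679 -0.08558384  0.29      ]
side optical [[-0.84511882 -0.34246604  0.41047678]
 [-0.53434372  0.51841434 -0.66762516]
 [ 0.01584189 -0.78355828 -0.6211163 ]]
[[ 0.02389863 -0.99379763  0.10860536]
 [-0.99961401 -0.02529421 -0.01149041]
 [ 0.01416623 -0.10828884 -0.99401853]]
```

View pics/z0.png

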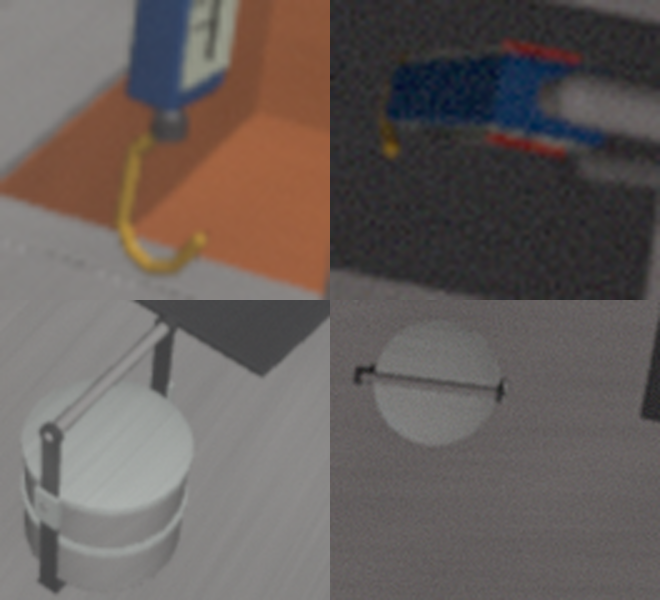

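```bash
python3 - <<'E'
from h import *
print(dir(robot),getattr(robot,'tips_ahead',None))
for _ in range(4):
    s=robot.read_state();print(s["t"],np.round(s["force"],2),np.round(s["wrist_torque"],3))
print(R.from_rotvec(s["orientation"]).as_matrix().round(3))
# precise fit
from scipy.optimize import least_squares
c=[( 307,208),(396,222),(387,285),(295,268)]
m=np.load("pics/top_scale_stand.npy")
im=cv2.imread("pics/top0.png")
g=cv2.cvtColor(im,cv2.COLOR_BGR2GRAY)
b=((g<75)&(g>0)).astype(np.uint8);b[:200]=0;b[290:]=0;b[:,:285]=0;b[:,405:]=0
b=cv2.morphologyEx(b,cv2.MORPH_CLOSE,np.ones((9,9)))
cn,_=cv2.findContours(b,0,2);k=max(cn,key=cv2.contourArea)
h=cv2.convexHull(k);ap=cv2.approxPolyDP(h,6,True)[:,0];print(ap)
E
python3 - <<'E'
import cv2,numpy as np
t=cv2.imread("pics/top0.png")
a=cv2.resize(t[195:295,285:405],None,fx=5,fy=5,interpolation=cv2.INTER_CUBIC)
a=cv2.convertScaleAbs(a,alpha=1.8)
cv2.imwrite("pics/plate.png",a)
b=cv2.resize(t[220:285,170:250],None,fx=9,fy=9,interpolation=cv2.INTER_CUBIC);cv2.imwrite("pics/car.png",b)
E
```

```text
['IKError', '__class__', '__delattr__', '__dict__', '__dir__', '__doc__', '__eq__', '__format__', '__ge__', '__getattribute__', '__getstate__', '__gt__', '__hash__', '__init__', '__init_subclass__', '__le__', '__lt__', '__module__', '__ne__', '__new__', '__reduce__', '__reduce_ex__', '__repr__', '__setattr__', '__sizeof__', '__str__', '__subclasshook__', '__weakref__', 'close_job', 'read_state', 'tips_ahead'] 0.019
0.8 [-0.06 -0.23  0.02] [0.007 0.074 0.008]
0.8 [-0.06 -0.23  0.02] [0.007 0.074 0.008]
0.8 [-0.06 -0.23  0.02] [0.007 0.074 0.008]
0.8 [-0.06 -0.23  0.02] [0.007 0.074 0.008]
[[-0.933 -0.     0.36 ]
 [-0.36  -0.    -0.933]
 [ 0.    -1.     0.   ]]
[[305 208]
 [395 225]
 [404 256]
 [386 285]
 [295 267]]
```

View pics/plate.png

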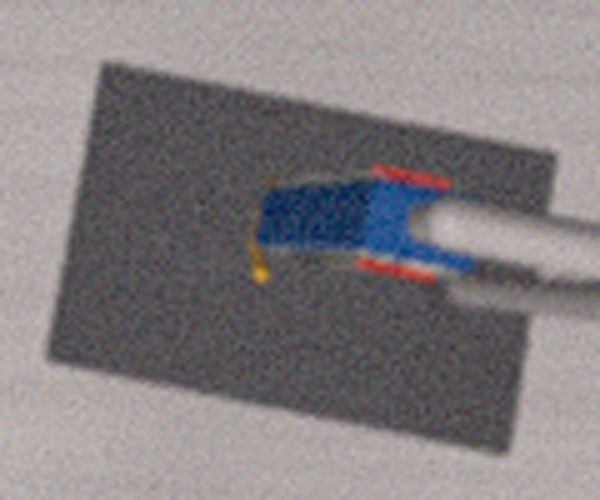

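View pics/car.png

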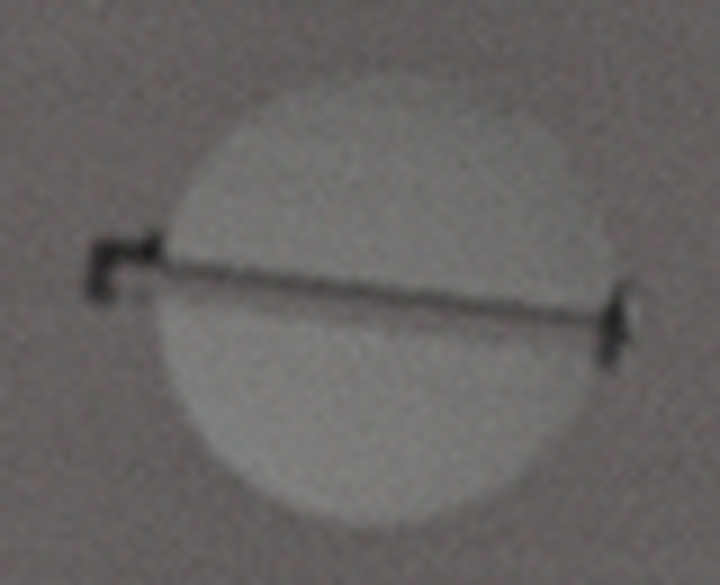

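```bash
cat >> h.py <<'E'
E
python3 - <<'E'
from h import *
from scipy.optimize import least_squares
P=[(305.2,207.2),(396,225.6),(386.2,285),(294.2,266.6)]
L=np.array([(.085,.045,.01),(.085,-.215,.01),(-.085,-.215,.01),(-.085,.045,.01)])
def w(p,l): c,s=np.cos(p[2]),np.sin(p[2]);l=np.array(l);return np.array([p[0]+c*l[0]-s*l[1],p[1]+s*l[0]+c*l[1],l[2]])
tip=(-.02,0,.3075-.002)
obsS=[]
f=lambda p:np.concatenate([proj("top",w(p,l))-q for l,q in zip(L,P)]+[proj("top",w(p,tip))-(337,249.2)])
r=least_squares(f,[.5,-.09,-.14]);print("stand",r.x,np.degrees(r.x[2]),r.fun.round(1))
st=r.x
print("side: tip",proj("side",w(st,(-.02,0,.3045))),"trough wire ctr",proj("side",w(st,(0,0,.285))),"shank",proj("side",w(st,(.016,0,.30))), "housing bottom",proj("side",w(st,(0,0,.36))))
print("plate side",[proj("side",w(st,l)).round(1) for l in L])
b=lambda p,l:w(p,l)
e=[(0,.067,.168),(0,-.067,.168)]
T=[(180.1,249.8),(237.6,256)];S=[(250,279.8),(296.8,236.2)]
g=lambda p:np.concatenate([proj("top",w(p,l))-q for l,q in zip(e,T)]+[proj("side",w(p,l))-q for l,q in zip(e,S)])
for gg in(g,lambda p:g(p)[:4],lambda p:g(p)[4:]):
    r=least_squares(gg,[.47,.19,-.1]);print("car",r.x.round(4),np.degrees(r.x[2]),g(r.x).round(1))
# circle lid centre from top
for n,z in (("mug",.092),("jar",.105),("soap",.15)):
    m=np.load(f"pics/top_{n}.npy");ys,xs=np.nonzero(m);print(n,atz("top",(xs.mean(),ys.mean()),z*.6).round(3))
E
```

```text
stand [ 0.50797162 -0.085256   -0.17419342] -9.980547933824703 [-0.1 -0.7  0.5 -0.7  0.5  0.8 -0.5  0.4 -0.2  0.1]
side: tip [340.51366636 118.03529334] trough wire ctr [330.89191478 123.14547303] shank [325.14340074 113.73208954] housing bottom [335.46596275  88.66085829]
plate side [array([277.1, 218.4]), array([339.3, 171.8]), array([395.7, 199.2]), array([336.4, 253.5])]
car [ 0.4698  0.1924 -0.1018] -5.8317772982198175 [ 0.  -0.3 -1.1  0.7  0.6 -0.5 -0.5 -0.6]
car [ 0.4703  0.1912 -0.0828] -4.743369030705164 [ 0.5  0.1 -0.5 -0.1  1.4 -0.8 -0.9 -1.4]
car [ 0.4692  0.1937 -0.1146] -6.568793677993549 [-0.5 -0.4 -1.7  1.3  0.1 -0.1 -0.1  0.2]
mug [0.699 0.17  0.055]
jar [0.707 0.061 0.063]
soap [0.692 0.293 0.09 ]
```

```bash
python3 - <<'E'
import cv2
s=cv2.imread("pics/side0.png")
cv2.imwrite("pics/hk.png",cv2.resize(s[85:130,310:370],None,fx=12,fy=12,interpolation=cv2.INTER_CUBIC))
cv2.imwrite("pics/cs.png",cv2.resize(s[225:345,230:310],None,fx=5,fy=5,interpolation=cv2.INTER_CUBIC))
E
```

```text
(no output)
```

View pics/hk.png

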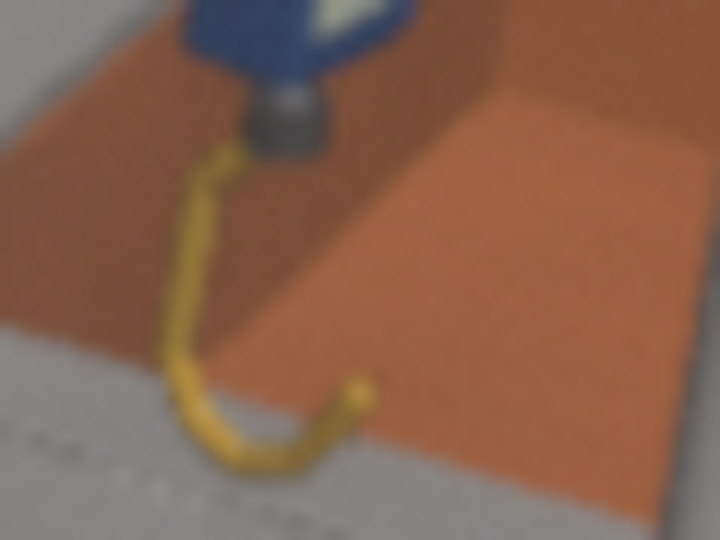

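View pics/cs.png

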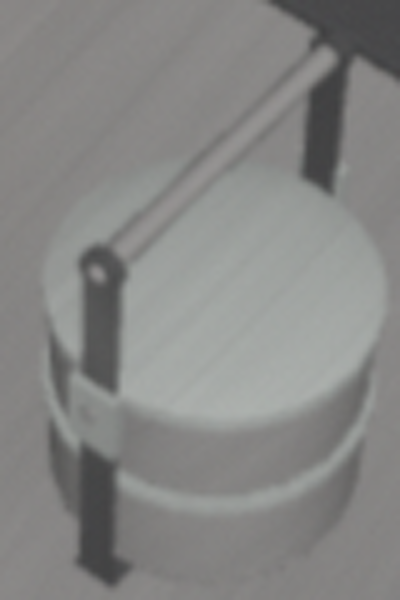

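The side view puts the hook tip at (340,117), against a predicted (340.5,118), so the stand pose is good to a couple of mm. The carrier's bar ends at (249.5,278) and (296.5,235). My plan is to grip the bar about 32 mm toward +y from its middle, with the tool tilted about 45° in the bar's vertical plane. That keeps the hand clear of the housing.

```bash
cat >> h.py <<'E'
def pose(pos,az,tilt):
    a=np.radians(az);n=np.array([np.cos(a),np.sin(a),0]);u=np.array([-np.sin(a),np.cos(a),0]);t=np.radians(tilt)
    y=-np.cos(t)*np.array([0,0,1.])-np.sin(t)*u
    return np.array(pos,float),R.from_matrix(np.c_[np.cross(y,n),y,n])
def cur():
    s=robot.read_state();return np.array(s["tool_pos"]),R.from_rotvec(s["orientation"])
def plan(start,targets):
    """targets: list of (pos,az,tilt,nrows,grip); prints rows"""
    p,r=start;rows=[]
    for pos,az,tilt,n,g in targets:
        P,Q=pose(pos,az,tilt);rv=(Q*r.inv()).as_rotvec();p0,r0=p,r
        for i in range(1,n+1):
            pn=p0+(P-p0)*i/n;rn=R.from_rotvec(rv*i/n)*r0
            d=r.inv().apply(pn-p);t=np.degrees((r.inv()*rn).as_rotvec())
            d=np.round(d,4);t=np.round(t,1)
            rows.append(list(d)+list(t)+[g])
            p=p+r.apply(d);r=r*R.from_rotvec(np.radians(t))
    for k in range(0,len(rows),5):
        print("["+",".join("%g"%(v+0.) for row in rows[k:k+5] for v in row)+"]")
    print(len(rows),"max",np.abs(np.array(rows)).max(0))
    return rows
def report():
    s=robot.read_state();p,r=cur();m=r.as_matrix()
    az=np.degrees(np.arctan2(m[1,2],m[0,2]));u=np.array([-np.sin(np.radians(az)),np.cos(np.radians(az)),0])
    print("t %.2f pos"%s["t"],p.round(4),"az %.2f tilt %.2f zz %.3f"%(az,np.degrees(np.arctan2(-m[:,1]@u,-m[2,1])),m[2,2]),"q",np.round(s["q"],2),"F",np.round(s["force"],2),"M",np.round(s["wrist_torque"],2),"op %.4f"%s["opening"])
E
python3 - <<'E'
from h import *
report()
plan(cur(),[((.15,-.36,.30),-55,0,5,-.1),((.32,-.20,.32),-30,0,5,-.1),((.37,.02,.32),-5.8,0,5,-.1)])
E
```

```text
t 0.80 pos [ 0.2163 -0.5597  0.2376] az -68.87 tilt 0.00 zz 0.000 q [-1.29  0.13  1.49 -0.    1.52 -0.09] F [-0.06 -0.23  0.02] M [0.01 0.07 0.01] op 0.0927
[-0.002,-0.0125,-0.042,0,-2.8,0,-0.1,-0.0041,-0.0124,-0.0419,0,-2.7,0,-0.1,-0.006,-0.0125,-0.0416,0,-2.8,0,-0.1,-0.0081,-0.0125,-0.0413,0,-2.8,0,-0.1,-0.0101,-0.0125,-0.0409,0,-2.8,0,-0.1]
[-0.0462,-0.004,-0.0067,0,-5,0,-0.1,-0.0466,-0.004,-0.0026,0,-5,0,-0.1,-0.0467,-0.004,0.0014,0,-5,0,-0.1,-0.0464,-0.004,0.0055,0,-5,0,-0.1,-0.0457,-0.004,0.0095,0,-5,0,-0.1]
[-0.0431,0,-0.0133,0,-4.8,0,-0.1,-0.0441,0,-0.0097,0,-4.9,0,-0.1,-0.0447,0,-0.0058,0,-4.8,0,-0.1,-0.0451,0,-0.0021,0,-4.8,0,-0.1,-0.045,0,0.0017,0,-4.9,0,-0.1]
15 max [0.0467 0.0125 0.042  0.     5.     0.     0.1   ]
```

>>> carry_out:
  motion: [-0.002,-0.0125,-0.042,0,-2.8,0,-0.1,-0.004,-0.0125,-0.042,0,-2.8,0,-0.1,-0.006,-0.0125,-0.0415,0,-2.8,0,-0.1,-0.008,-0.0125,-0.041,0,-2.8,0,-0.1,-0.01,-0.0125,-0.041,0,-2.8,0,-0.1]

```text
t: 1.3
tool_pos: [0.1473, -0.3555, 0.2946]
orientation: [-0.598, 1.88, -1.851]
force: [0.2, 0.7, 1.1]
opening: 0.0574
```

```bash
python3 - <<'E'
from h import *
report()
plan(cur(),[((.32,-.20,.32),-30,0,6,-.1),((.37,.02,.32),-5.8,0,5,-.1),((.45,.19,.32),-5.8,-0,4,-.1)])
E
```

```text
t 1.30 pos [ 0.1473 -0.3555  0.2946] az -54.41 tilt -0.28 zz -0.014 q [-1.31 -0.48  1.93 -0.    1.71 -0.36] F [0.19 0.67 1.08] M [-0.02  0.07  0.02] op 0.0574
[-0.0385,-0.004,-0.0044,0.1,-4.1,-0.1,-0.1,-0.0387,-0.004,-0.0016,0.1,-4,0,-0.1,-0.0388,-0.0041,0.0011,0.2,-4.1,-0.1,-0.1,-0.0385,-0.0041,0.0039,0.1,-4.1,-0.1,-0.1,-0.0382,-0.0042,0.0066,0.1,-4,-0.1,-0.1]
[-0.0376,-0.0042,0.0093,0.1,-4.1,0,-0.1,-0.0431,0,-0.0133,0,-4.8,0,-0.1,-0.0441,0.0001,-0.0097,0,-4.9,0,-0.1,-0.0447,0,-0.0059,0,-4.8,0,-0.1,-0.0451,0,-0.0021,0,-4.9,0,-0.1]
[-0.045,0,0.0017,0,-4.8,0,-0.1,-0.0443,0,0.0156,0,0,0,-0.1,-0.0443,0.0001,0.0156,0,0,0,-0.1,-0.0443,0,0.0156,0,0,0,-0.1,-0.0444,0.0001,0.0156,0,0,0,-0.1]
15 max [4.51e-02 4.20e-03 1.56e-02 2.00e-01 4.90e+00 1.00e-01 1.00e-01]
```

Tracking is good.

>>> carry_out:
  motion: [-0.0385,-0.004,-0.0044,0.1,-4.1,-0.1,-0.1,-0.0387,-0.004,-0.0016,0.1,-4,0,-0.1,-0.0388,-0.004,0.001,0.2,-4.1,-0.1,-0.1,-0.0385,-0.004,0.004,0.1,-4.1,-0.1,-0.1,-0.038,-0.004,0.0066,0.1,-4,-0.1,-0.1]

```text
t: 1.8
tool_pos: [0.2903, -0.2214, 0.3196]
orientation: [-0.869, 1.623, -1.64]
force: [0.7, -0.6, 0.6]
opening: 0.0418
```

>>> carry_out:
  motion: [-0.0376,-0.004,0.009,0.1,-4.1,0,-0.1,-0.043,0,-0.013,0,-4.8,0,-0.1,-0.044,0,-0.01,0,-4.9,0,-0.1,-0.0447,0,-0.006,0,-4.8,0,-0.1,-0.045,0,-0.002,0,-4.9,0,-0.1]

```text
t: 2.3
tool_pos: [0.3602, -0.012, 0.3236]
orientation: [-1.125, 1.318, -1.346]
force: [0.4, -0.9, -1.1]
opening: 0.0417
```

```bash
python3 - <<'E'
from h import *
report()
car=np.array([.470,.192]);a=np.radians(-5.8);u=np.array([-np.sin(a),np.cos(a)])
t=np.radians(45);g=np.r_[car+.032*u,.168]; y=np.r_[-np.sin(t)*u,-np.cos(t)]
T=g-.006*y; print("grasp tcp",T)
pre=T-.10*y
plan(cur(),[((.43,.15,.33),-5.8,0,4,-.1),(pre,-5.8,45,7,-.1),(T-.05*y,-5.8,45,4,-.1)])
E
```

```text
t 2.30 pos [ 0.3602 -0.012   0.3236] az -9.63 tilt 0.58 zz 0.012 q [-0.17 -0.58  1.94 -0.01  1.77  0.  ] F [ 0.42 -0.92 -1.12] M [-0.01 -0.15 -0.03] op 0.0417
grasp tcp [0.47366255 0.2280571  0.17224264]
[-0.0428,-0.0019,0.0105,-0.2,-1,0.2,-0.1,-0.0427,-0.0018,0.0112,-0.1,-0.9,0.1,-0.1,-0.0425,-0.0017,0.0118,-0.2,-1,0.2,-0.1,-0.0423,-0.0017,0.0126,-0.2,-0.9,0.1,-0.1,-0.0218,0.0124,0.0051,0,0,-6.4,-0.1]
[-0.0231,0.01,0.0051,0,0,-6.5,-0.1,-0.024,0.0072,0.005,0,0,-6.4,-0.1,-0.0248,0.0045,0.0051,0,0,-6.4,-0.1,-0.025,0.0018,0.0051,0,0,-6.4,-0.1,-0.0251,-0.0011,0.0051,0,0,-6.5,-0.1]
[-0.0248,-0.0039,0.005,0.1,0,-6.4,-0.1,0,0.0125,0,0,0,0,-0.1,0,0.0125,0,0,0,0,-0.1,0,0.0125,0,0,0,0,-0.1,0,0.0125,0,0,0,0,-0.1]
15 max [0.0428 0.0125 0.0126 0.2    1.     6.5    0.1   ]
```

>>> carry_out:
  motion: [-0.0428,-0.002,0.0105,-0.2,-1,0.2,-0.1,-0.0427,-0.002,0.011,-0.1,-0.9,0.1,-0.1,-0.0425,-0.002,0.012,-0.2,-1,0.2,-0.1,-0.0423,-0.002,0.0126,-0.2,-0.9,0.1,-0.1,-0.022,0.0124,0.005,0,0,-6.4,-0.1]

```text
t: 2.8
tool_pos: [0.4387, 0.1822, 0.3229]
orientation: [-1.24, 1.222, -1.363]
force: [0.6, -1.3, 0.8]
opening: 0.042
```

>>> carry_out:
  motion: [-0.023,0.01,0.005,0,0,-6.5,-0.1,-0.024,0.007,0.005,0,0,-6.4,-0.1,-0.025,0.0045,0.005,0,0,-6.4,-0.1,-0.025,0.002,0.005,0,0,-6.4,-0.1,-0.025,-0.001,0.005,0,0,-6.5,-0.1]

```text
t: 3.3
tool_pos: [0.4777, 0.2958, 0.2637]
orientation: [-1.656, 0.88, -1.774]
force: [1.8, 0.3, 0.3]
opening: 0.0416
```

```bash
cat >> h.py <<'E'
def grasp(yc=(.470,.192),azd=-5.8,tilt=45,off=.032,ah=.006,z=.168):
    a=np.radians(azd);u=np.array([-np.sin(a),np.cos(a)]);t=np.radians(tilt)
    g=np.r_[np.array(yc)+off*u,z]; y=np.r_[-np.sin(t)*u,-np.cos(t)];return g-ah*y,y
E
python3 - <<'E'
from h import *
report()
T,y=grasp()
plan(cur(),[(T-.05*y,-5.8,45,5,-.1)])
E
```

```text
t 3.30 pos [0.4777 0.2958 0.2637] az -5.28 tilt 39.32 zz 0.026 q [ 0.74  0.47  1.18 -0.5   1.98  0.76] F [1.78 0.29 0.27] M [ 0.26 -0.08 -0.01] op 0.0416
[-0.0021,0.0128,0.0002,-0.3,-0.1,-1.1,-0.1,-0.0023,0.0128,0.0003,-0.3,-0.1,-1.2,-0.1,-0.0026,0.0127,0.0004,-0.3,-0.2,-1.1,-0.1,-0.0029,0.0126,0.0004,-0.2,-0.1,-1.2,-0.1,-0.0031,0.0126,0.0005,-0.3,-0.1,-1.1,-0.1]
5 max [3.10e-03 1.28e-02 5.00e-04 3.00e-01 2.00e-01 1.20e+00 1.00e-01]
```

>>> carry_out:
  motion: [-0.002,0.0128,0,-0.3,-0.1,-1.1,-0.1,-0.0023,0.0128,0,-0.3,-0.1,-1.2,-0.1,-0.0026,0.0127,0,-0.3,-0.2,-1.1,-0.1,-0.003,0.0126,0,-0.2,-0.1,-1.2,-0.1,-0.003,0.0126,0,-0.3,-0.1,-1.1,-0.1]

```text
t: 3.8
tool_pos: [0.4733, 0.2644, 0.1955]
orientation: [-1.775, 0.817, -1.824]
force: [0.2, -0.5, 0.4]
opening: 0.0417
```

```bash
python3 - <<'E'
from h import *
report()
s=imaging.read_camera("side");t=imaging.read_camera("top")
report()
T,y=grasp()
plan(cur(),[(T,-5.8,45,5,-.1)])
for n,im in(("side",s),("top",t)):
    p,r=cur();cv2.circle(im,tuple(int(round(v)) for v in proj(n,p)),1,(0,0,255),-1);cv2.circle(im,tuple(int(round(v)) for v in proj(n,p+r.apply([0,.019,0]))),1,(0,255,0),-1)
cv2.imwrite("pics/a.png",np.hstack([cv2.resize(s[190:350,210:340],None,fx=3,fy=3),cv2.resize(t[195:295,160:260],None,fx=4,fy=4.8)]))
E
```

```text
t 3.80 pos [0.4733 0.2644 0.1955] az -5.44 tilt 45.98 zz -0.011 q [ 0.73  0.56  1.24 -0.54  1.94  0.78] F [ 0.17 -0.46  0.36] M [ 0.33 -0.16 -0.01] op 0.0417
t 3.90 pos [0.4726 0.2635 0.194 ] az -5.47 tilt 46.12 zz -0.014 q [ 0.73  0.56  1.24 -0.54  1.94  0.78] F [0.69 0.33 0.3 ] M [ 0.32 -0.15 -0.03] op 0.0413
[0.0018,0.0081,0.0009,0.1,0.2,0.2,-0.1,0.0017,0.0081,0.001,0,0.1,0.2,-0.1,0.0018,0.008,0.0009,0.1,0.2,0.3,-0.1,0.0019,0.0081,0.0009,0.1,0.1,0.2,-0.1,0.0018,0.0081,0.001,0,0.2,0.2,-0.1]
5 max [0.0019 0.0081 0.001  0.1    0.2    0.3    0.1   ]
```

View pics/a.png

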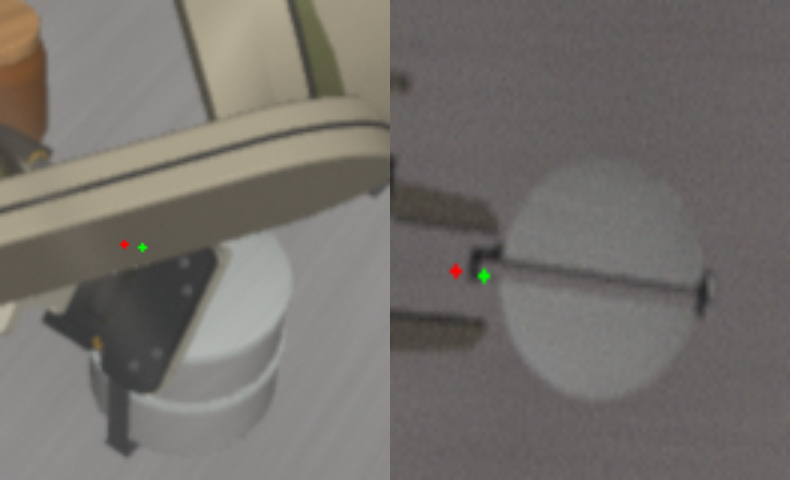

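The top view shows the open fingers straddling the bar line at its left (+y) end, with the tip marker near (484,276) in the mosaic. In the side view the hand hides the bar. I'll advance along the tool and then close.

>>> carry_out:
  motion: [0.0018,0.008,0.001,0.1,0.2,0.2,-0.1,0.0018,0.008,0.001,0,0.1,0.2,-0.1,0.0018,0.008,0.001,0.1,0.2,0.3,-0.1,0.0018,0.008,0.001,0.1,0.1,0.2,-0.1,0.0018,0.008,0.001,0,0.2,0.2,-0.1]

```text
t: 4.4
tool_pos: [0.476, 0.2265, 0.1754]
orientation: [-1.737, 0.836, -1.827]
force: [-0.7, 0.4, -0.9]
opening: 0.0417
```

```bash
python3 - <<'E'
from h import *
t=imaging.read_camera("top")
report()
T,y=grasp()
plan(cur(),[(T,-5.8,45,5,-.1)])
for n,im in(("top",t),):
    p,r=cur();cv2.circle(im,tuple(int(round(v)) for v in proj(n,p)),1,(0,0,255),-1);cv2.circle(im,tuple(int(round(v)) for v in proj(n,p+r.apply([0,.019,0]))),1,(0,255,0),-1)
cv2.imwrite("pics/b.png",cv2.resize(t[205:295,160:270],None,fx=6,fy=6,interpolation=cv2.INTER_CUBIC))
E
```

```text
t 4.45 pos [0.4759 0.2254 0.1747] az -5.96 tilt 44.57 zz 0.007 q [ 0.69  0.49  1.36 -0.54  1.85  0.79] F [ 1.   -1.02 -0.67] M [ 0.34 -0.17 -0.01] op 0.0418
[-0.0007,0,-0.0005,0,-0.1,-0.1,-0.1,-0.0007,0,-0.0005,-0.1,-0.1,-0.1,-0.1,-0.0006,0,-0.0005,0,0,-0.1,-0.1,-0.0007,0,-0.0005,0,-0.1,0,-0.1,-0.0007,0,-0.0005,-0.1,-0.1,-0.1,-0.1]
5 max [0.0007 0.     0.0005 0.1    0.1    0.1    0.1   ]
```

View pics/b.png

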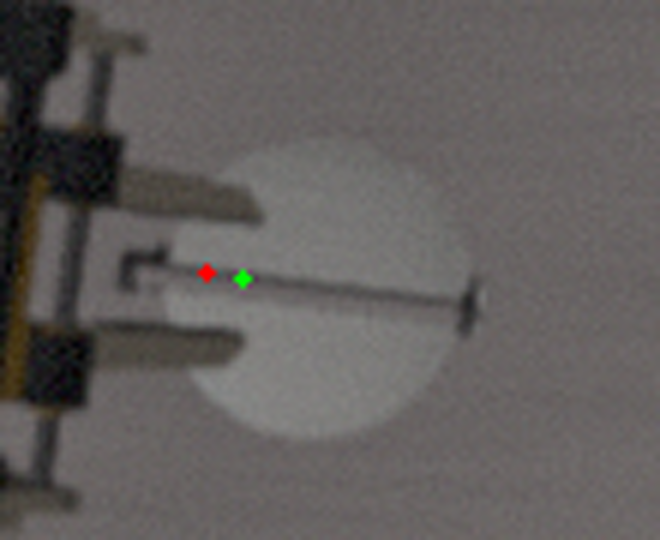

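The gap between the fingers is centred near row 275, and the bar is near row 282, about 2 mm toward −x. I'll apply the correction and close gently.

>>> carry_out:
  motion: [-0.0007,0,-0.0005,0,-0.1,-0.1,-0.3,-0.0007,0,-0.0005,0,-0.1,0,-0.4,-0.0006,0,-0.0005,0,0,0,-0.5,-0.0007,0,-0.0005,0,-0.1,0,-0.6,0,0,0,0,0,0,-1]
  squeeze: 10

```text
t: 4.95
tool_pos: [0.4739, 0.2278, 0.1728]
orientation: [-1.743, 0.833, -1.824]
force: [0.5, 0.0, 0.6]
opening: 0.0147
```

>>> carry_out:
  motion: [0,0,0,0,0,0,-1,0,0,0,0,0,0,-1,0,0,0,0,0,0,-1,0,0,0,0,0,0,-1,0,0,0,0,0,0,-1]
  squeeze: 10

```text
t: 5.45
tool_pos: [0.4738, 0.228, 0.1728]
orientation: [-1.744, 0.832, -1.824]
force: [-0.0, -0.8, -0.2]
opening: 0.0097
```

```bash
python3 - <<'E'
from h import *
report()
E
```

```text
t 5.45 pos [0.4738 0.228  0.1728] az -5.72 tilt 44.69 zz 0.003 q [ 0.69  0.5   1.36 -0.54  1.85  0.79] F [-0.02 -0.78 -0.19] M [ 0.29 -0.05 -0.08] op 0.0097
```

>>> carry_out:
  motion: [0,0,0,0,0,0,-1,0,0,0,0,0,0,-1,0.002,-0.002,0,0,0,0,-1,0.003,-0.003,0,0,0,0,-1,0.005,-0.005,0,0,0,0,-1]
  squeeze: 58

```text
t: 5.95
tool_pos: [0.4726, 0.228, 0.1839]
orientation: [-1.749, 0.834, -1.819]
force: [0.1, -0.4, -8.6]
opening: 0.0087
```

>>> carry_out:
  motion: [0.006,-0.006,0,0,0,0,-1,0.006,-0.006,0,0,0,0,-1,0.004,-0.004,0,0,0,0,-1,0,0,0,0,0,0,-1,0,0,0,0,0,0,-1]

```text
t: 6.45
tool_pos: [0.473, 0.2285, 0.2097]
orientation: [-1.746, 0.835, -1.818]
force: [0.2, 0.4, -7.7]
opening: 0.0086
```

```bash
python3 - <<'E'
from h import *
report()
F=[]
s=imaging.read_camera("side");F.append(robot.read_state()["force"]);t=imaging.read_camera("top")
report()
cv2.imwrite("pics/c.png",np.hstack([cv2.resize(s[200:350,200:340],None,fx=2.8,fy=3,interpolation=cv2.INTER_CUBIC),cv2.resize(t[210:290,165:255],None,fx=4.4,fy=5.625,interpolation=cv2.INTER_CUBIC)]))
E
```

```text
t 6.45 pos [0.473  0.2285 0.2097] az -5.65 tilt 44.51 zz -0.001 q [ 0.69  0.46  1.34 -0.55  1.9   0.76] F [ 0.25  0.39 -7.65] M [ 1.54 -0.22 -0.02] op 0.0086
t 6.55 pos [0.473  0.2284 0.2096] az -5.65 tilt 44.53 zz -0.001 q [ 0.69  0.46  1.34 -0.55  1.9   0.76] F [-0.19 -0.15 -7.65] M [ 1.56 -0.28 -0.01] op 0.0091
```

View pics/c.png

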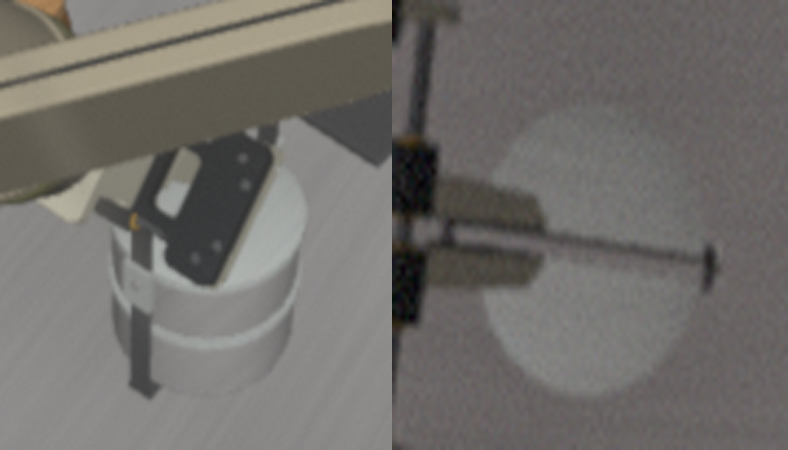

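```bash
python3 - <<'E'
from h import *
im=imaging.read_camera("side");im2=imaging.read_camera("top")
c=np.array([.470,.192]);a=np.radians(-5.8);u=np.array([-np.sin(a),np.cos(a)]);n=np.array([np.cos(a),np.sin(a)])
def C(x,y,z,th): # th tilt about n thru bar gripping point: +y end sinks
    yy=y-.032;zz=z-.168;c_,s_=np.cos(th),np.sin(th)
    y2=.032+c_*yy-s_*zz;z2=.168+.0375+s_*yy+c_*zz
    return np.r_[c+x*n+y2*u,z2]
def draw(im,nm,th,col,f,x0,y0):
    for pts in ([( -.007,.07,0),(-.007,.07,.168)],[(.007,.07,0),(.007,.07,.168)],[(0,-.067,.168),(0,.067,.168)],[(.0625*np.cos(b),.0625*np.sin(b),.109) for b in np.linspace(0,6.3,40)],[(-.007,-.07,.0),(-.007,-.07,.168)]):
        q=np.array([(proj(nm,C(*p,th))+.5-[x0,y0])*f for p in pts]).astype(np.int32)
        cv2.polylines(im,[q],False,col,1)
A=cv2.resize(im[200:350,200:340],None,fx=4,fy=4,interpolation=cv2.INTER_CUBIC)
draw(A,"side",0,(0,0,255),4,200,200);draw(A,"side",np.radians(-5),(0,255,0),4,200,200)
cv2.imwrite("pics/d.png",A)
B=cv2.resize(im2[205:295,165:255],None,fx=6,fy=6,interpolation=cv2.INTER_CUBIC)
draw(B,"top",0,(0,0,255),6,165,205);cv2.imwrite("pics/d2.png",B)
E
```

```text
(no output)
```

View pics/d.png

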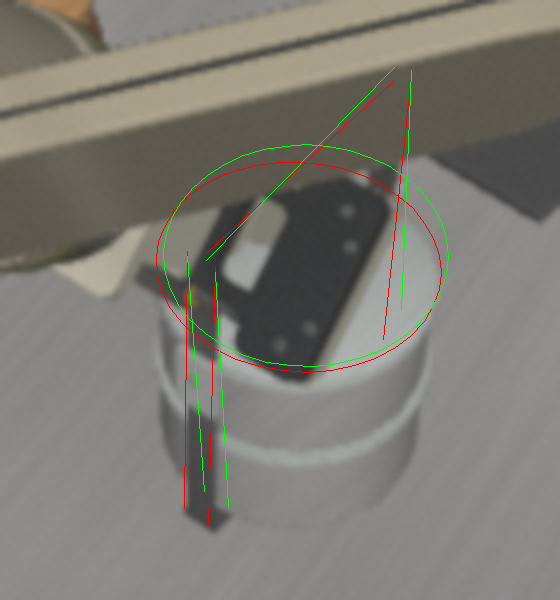

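View pics/d2.png

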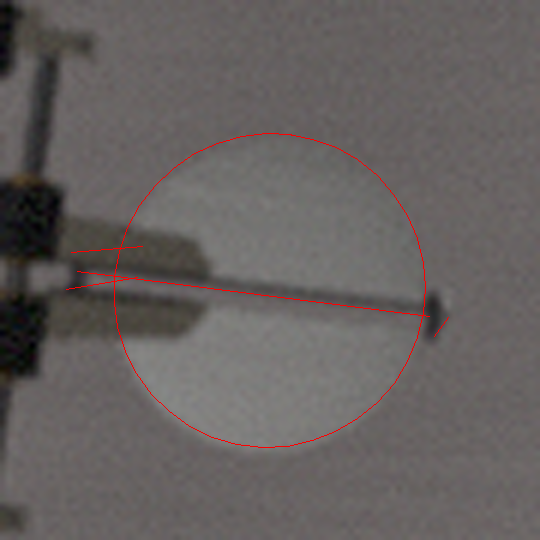

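Top overlay matches a level carrier to within about 1 px, for example the right strap at (432,318) against a predicted (430,316). In the side view the lid front edge is about 3 px lower than predicted, so it is near level. The weight is about 7.7 N. Next I'll lift and carry it to the point in front of the hook.

```bash
cat >> h.py <<'E'
MT=None
P0,r0=pose((0,0,0),-5.72,44.69)
MT=r0.inv().apply(np.r_[np.array([.470,.192]),.168]-np.array([.4738,.228,.1728]))
ST=np.array([.508,-.0853]);SA=np.radians(-10.)
def tcp_for(sx,sy,z,az=-10,tilt=44.6):
    X=np.array([np.cos(SA),np.sin(SA)]);Y=np.array([-np.sin(SA),np.cos(SA)])
    m=np.r_[ST+sx*X+sy*Y,z];_,r=pose((0,0,0),az,tilt);return m-r.apply(MT)
def barmid():
    p,r=cur();m=p+r.apply(MT);X=np.array([np.cos(SA),np.sin(SA)]);Y=np.array([-np.sin(SA),np.cos(SA)])
    d=m[:2]-ST;print("bar mid in stand: x %.1f y %.1f z-seat %.1f mm"%(1e3*d@X,1e3*d@Y,1e3*(m[2]-.293)))
E
python3 - <<'E'
from h import *
report();print(MT);barmid()
p,r=cur()
A=tcp_for(-.07,0,.328)
mid=p*.65+A*.35; mid[2]=A[2]
m0=p.copy();m0[2]+=.012
plan(cur(),[(m0,-5.7,44.6,1,-1),(np.r_[p[:2]*.9+A[:2]*.1,A[2]],-6,44.6,5,-1),(p*.1*0+np.r_[p[:2]*.08+A[:2]*.92,A[2]],-9.7,44.6,11,-1),(A,-10,44.6,3,-1)])
E
```

```text
t 6.65 pos [0.4728 0.2282 0.2092] az -5.65 tilt 44.56 zz -0.002 q [ 0.69  0.46  1.34 -0.55  1.9   0.76] F [ 0.37 -0.25 -7.73] M [ 1.45 -0.26 -0.01] op 0.0087
[ 0.02235932  0.02887046 -0.00019306]
bar mid in stand: x -86.5 y 266.6 z-seat -88.7 mm
[0.0084,-0.0085,0,0,0.1,0,-1,0.0195,-0.0122,0,0,0,0,-1,0.0195,-0.0121,0,-0.1,0.1,0,-1,0.0194,-0.0122,-0.0001,0,0,0,-1,0.0195,-0.0122,0,0,0.1,0,-1]
[0.0195,-0.0121,0,-0.1,0,0,-1,0.0142,0.014,0.0001,-0.2,0.2,0,-1,0.0142,0.0139,0.0001,-0.3,0.3,0,-1,0.0142,0.014,0.0003,-0.2,0.2,0,-1,0.0141,0.014,0.0004,-0.2,0.3,0,-1]
[0.0142,0.0139,0.0005,-0.3,0.2,0,-1,0.0142,0.014,0.0007,-0.2,0.2,0,-1,0.0142,0.014,0.0007,-0.2,0.3,0,-1,0.0142,0.0139,0.0009,-0.3,0.2,0,-1,0.0141,0.014,0.001,-0.2,0.3,0,-1]
[0.0142,0.0139,0.0011,-0.2,0.2,0,-1,0.0142,0.014,0.0012,-0.3,0.3,0,-1,0.0051,0.005,0.0005,-0.1,0.1,0,-1,0.005,0.005,0.0005,0,0,0,-1,0.0051,0.0049,0.0005,-0.1,0.1,0,-1]
20 max [0.0195 0.014  0.0012 0.3    0.3    0.     1.    ]
```

>>> carry_out:
  motion: [0.0084,-0.0085,0,0,0.1,0,-1,0.0195,-0.012,0,0,0,0,-1,0.0195,-0.012,0,-0.1,0.1,0,-1,0.0195,-0.012,0,0,0,0,-1,0.0195,-0.012,0,0,0.1,0,-1]
  squeeze: 58

```text
t: 7.15
tool_pos: [0.4693, 0.2042, 0.3159]
orientation: [-1.751, 0.838, -1.823]
force: [0.9, -0.2, -6.7]
opening: 0.0087
```

>>> carry_out:
  motion: [0.0195,-0.012,0,-0.1,0,0,-1,0.014,0.014,0,-0.2,0.2,0,-1,0.014,0.014,0,-0.3,0.3,0,-1,0.014,0.014,0.0003,-0.2,0.2,0,-1,0.014,0.014,0.0004,-0.2,0.3,0,-1]

```text
t: 7.65
tool_pos: [0.4612, 0.1177, 0.3547]
orientation: [-1.724, 0.867, -1.844]
force: [1.1, -0.6, -7.4]
opening: 0.0087
```

```bash
python3 - <<'E'
from h import *
report();barmid()
p,r=cur()
A=tcp_for(-.07,0,.328)
plan(cur(),[(np.r_[p[:2]*.08+A[:2]*.92,A[2]],-9.7,44.6,8,-1),(A,-10,44.6,2,-1)])
E
```

```text
t 7.65 pos [0.4612 0.1177 0.3547] az -7.48 tilt 44.08 zz 0.012 q [ 0.56  0.16  1.43 -0.64  2.01  0.55] F [ 1.13 -0.61 -7.4 ] M [ 1.45 -0.25  0.02] op 0.0087
bar mid in stand: x -79.9 y 155.6 z-seat 56.5 mm
[0.011,0.0144,0.0005,-0.3,0.1,-0.1,-1,0.0109,0.0145,0.0006,-0.2,0.2,0,-1,0.011,0.0144,0.0007,-0.3,0.1,-0.1,-1,0.0109,0.0145,0.0008,-0.2,0.2,-0.1,-1,0.0109,0.0145,0.0008,-0.3,0.1,0,-1]
[0.0109,0.0145,0.001,-0.2,0.1,-0.1,-1,0.0109,0.0145,0.001,-0.3,0.2,-0.1,-1,0.0108,0.0145,0.0012,-0.2,0.1,0,-1,0.0044,0.0043,0.0004,-0.1,0.1,0,-1,0.0045,0.0044,0.0004,-0.2,0.1,0,-1]
10 max [0.011  0.0145 0.0012 0.3    0.2    0.1    1.    ]
```

>>> carry_out:
  motion: [0.011,0.0144,0.0005,-0.3,0.1,-0.1,-1,0.011,0.0145,0.0006,-0.2,0.2,0,-1,0.011,0.0144,0.0007,-0.3,0.1,-0.1,-1,0.011,0.0145,0.0008,-0.2,0.2,-0.1,-1,0.011,0.0145,0.0008,-0.3,0.1,0,-1]

```text
t: 8.15
tool_pos: [0.4502, 0.0224, 0.3526]
orientation: [-1.717, 0.897, -1.864]
force: [0.9, -0.4, -7.8]
opening: 0.0088
```

>>> carry_out:
  motion: [0.011,0.0145,0.001,-0.2,0.1,-0.1,-1,0.011,0.0145,0.001,-0.3,0.2,-0.1,-1,0.009,0.012,0.0012,-0.2,0.1,0,-1,0.0044,0.0043,0.0004,-0.1,0.1,0,-1,0,0,0,0,0,0,-1]

```text
t: 8.65
tool_pos: [0.4418, -0.0401, 0.3529]
orientation: [-1.711, 0.92, -1.881]
force: [0.0, 0.3, -8.2]
opening: 0.0087
```

```bash
python3 - <<'E'
from h import *
s=imaging.read_camera("side");t=imaging.read_camera("top")
report();barmid()
plan(cur(),[(tcp_for(-.06,0,.324),-10,44.6,5,-1)])
p,r=cur();m=p+r.apply(MT);U=r.apply([-np.cos(np.radians(44.6)),-np.sin(np.radians(44.6)),0])
def ov(im,n,x0,y0,w,h,f):
    o=cv2.resize(im[y0:y0+h,x0:x0+w],None,fx=f,fy=f,interpolation=cv2.INTER_CUBIC)
    for X in (m,m+.067*U,m-.067*U): cv2.drawMarker(o,tuple(int(v) for v in (proj(n,X)+.5-[x0,y0])*f),(0,0,255),0,10,1)
    return o
cv2.imwrite("pics/e1.png",ov(s,"side",240,40,150,150,4));cv2.imwrite("pics/e2.png",ov(t,"top",260,190,130,120,5))
print(proj("side",m),proj("top",m))
E
```

```text
t 8.75 pos [ 0.4421 -0.0392  0.3526] az -10.47 tilt 44.01 zz 0.017 q [ 0.31 -0.08  1.67 -0.71  1.87  0.39] F [ 0.27 -0.07 -8.31] M [ 1.48 -0.3  -0.03] op 0.0089
bar mid in stand: x -73.3 y -2.2 z-seat 54.3 mm
[-0.0037,0.0031,0.0025,-0.1,-0.2,-0.1,-1,-0.0036,0.0031,0.0026,0,-0.2,-0.1,-1,-0.0037,0.0031,0.0025,-0.1,-0.2,-0.2,-1,-0.0036,0.0031,0.0026,-0.1,-0.2,-0.1,-1,-0.0037,0.0031,0.0026,0,-0.2,-0.1,-1]
5 max [0.0037 0.0031 0.0026 0.1    0.2    0.2    1.    ]
[368.33052876 107.19766659] [337.67286634 277.6056701 ]
```

View pics/e1.png

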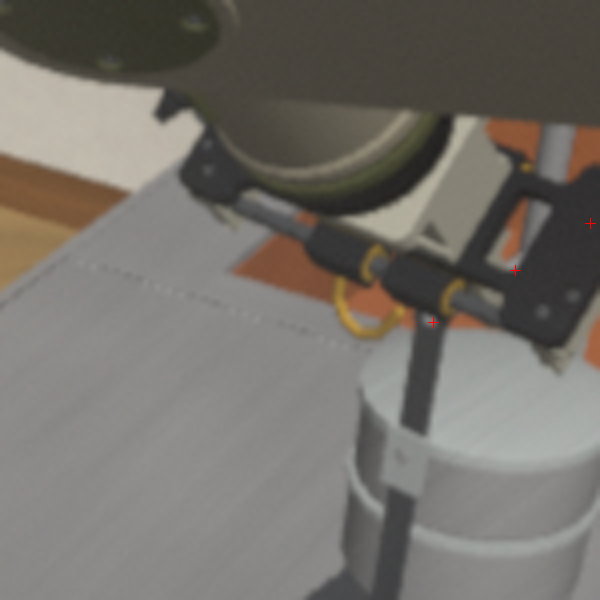

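View pics/e2.png

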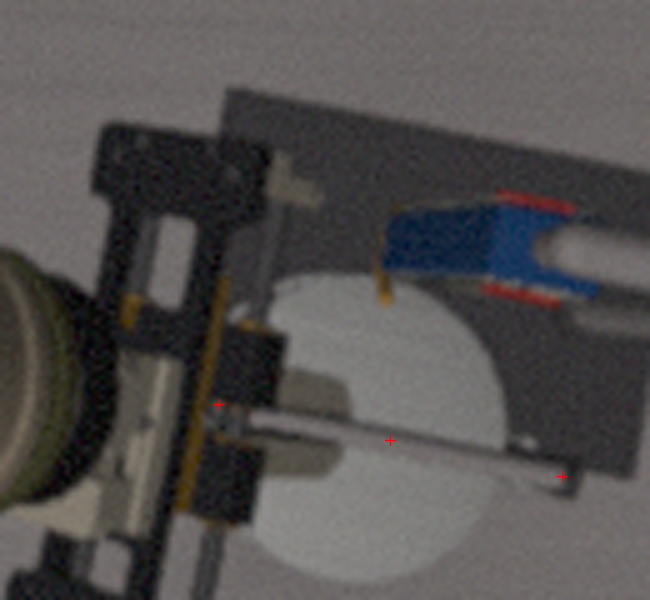

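In the side view the near strap top is at (430,320) and its marker at (433,323). In the top view the bar lies on its markers (390,440). So the bar-in-tool model holds to about 1–2 mm, and the hand has roughly 45 mm to the housing. I'll lower to the entry height.

>>> carry_out:
  motion: [-0.0037,0.003,0.0025,-0.1,-0.2,-0.1,-1,-0.0037,0.003,0.0025,0,-0.2,-0.1,-1,-0.0037,0.003,0.0025,-0.1,-0.2,-0.2,-1,-0.0037,0.003,0.0025,-0.1,-0.2,-0.1,-1,-0.0037,0.003,0.0025,0,-0.2,-0.1,-1]

```text
t: 9.25
tool_pos: [0.4568, -0.0365, 0.3269]
orientation: [-1.738, 0.907, -1.864]
force: [-0.2, 0.5, -8.6]
opening: 0.0084
```

```bash
python3 - <<'E'
from h import *
report();barmid()
plan(cur(),[(tcp_for(-.035,0,.323),-10,44.65,5,-1)])
E
```

```text
t 9.25 pos [ 0.4568 -0.0365  0.3269] az -9.73 tilt 44.62 zz -0.001 q [ 0.31 -0.02  1.67 -0.7   1.84  0.4 ] F [-0.2   0.47 -8.58] M [ 1.48 -0.38 -0.01] op 0.0084
bar mid in stand: x -59.0 y 3.0 z-seat 29.1 mm
[0.0006,0.0003,0.0048,0,0,0,-1,0.0006,0.0003,0.0048,-0.1,0.1,0,-1,0.0005,0.0003,0.0049,0,0,0,-1,0.0006,0.0003,0.0048,0,0.1,0,-1,0.0006,0.0003,0.0048,0,0,0,-1]
5 max [6.0e-04 3.0e-04 4.9e-03 1.0e-01 1.0e-01 0.0e+00 1.0e+00]
```

>>> carry_out:
  motion: [0.0006,0.0003,0.0048,0,0,0,-1,0.0006,0.0003,0.0048,-0.1,0.1,0,-1,0.0006,0.0003,0.0048,0,0,0,-1,0.0006,0.0003,0.0048,0,0.1,0,-1,0,0,0,0,0,0,-1]

```text
t: 9.75
tool_pos: [0.4773, -0.0428, 0.3265]
orientation: [-1.739, 0.91, -1.867]
force: [0.1, -0.3, -7.9]
opening: 0.0085
```

```bash
cat >> h.py <<'E'
def look(tag,top=(290,200,110,100),side=(280,60,110,100),f=6):
    s=imaging.read_camera("side");t=imaging.read_camera("top")
    p,r=cur();m=p+r.apply(MT);U=r.apply([-np.cos(np.radians(44.6)),-np.sin(np.radians(44.6)),0])
    for im,n,(x0,y0,w,h) in((s,"side",side),(t,"top",top)):
        o=cv2.resize(im[y0:y0+h,x0:x0+w],None,fx=f,fy=f,interpolation=cv2.INTER_CUBIC)
        for X in (m,m+.067*U,m-.067*U): cv2.drawMarker(o,tuple(int(v) for v in (proj(n,X)+.5-[x0,y0])*f),(0,0,255),0,8,1)
        cv2.imwrite(f"pics/{tag}_{n}.png",o)
E
python3 - <<'E'
from h import *
look("f")
report();barmid()
plan(cur(),[(tcp_for(0,0,.323),-10,44.65,5,-1)])
E
```

```text
t 9.85 pos [ 0.4767 -0.0427  0.3264] az -9.94 tilt 44.68 zz -0.002 q [ 0.28  0.03  1.62 -0.71  1.83  0.39] F [ 0.52  0.7  -8.35] M [ 1.52 -0.33  0.05] op 0.0086
bar mid in stand: x -38.4 y 0.4 z-seat 28.6 mm
[0.0003,-0.0002,0.0077,0,0,0,-1,0.0003,-0.0001,0.0077,0,0.1,0,-1,0.0002,-0.0002,0.0076,0,0,0,-1,0.0003,-0.0002,0.0077,0,0,0,-1,0.0002,-0.0001,0.0077,0.1,0,0,-1]
5 max [3.0e-04 2.0e-04 7.7e-03 1.0e-01 1.0e-01 0.0e+00 1.0e+00]
```

View pics/f_side.png

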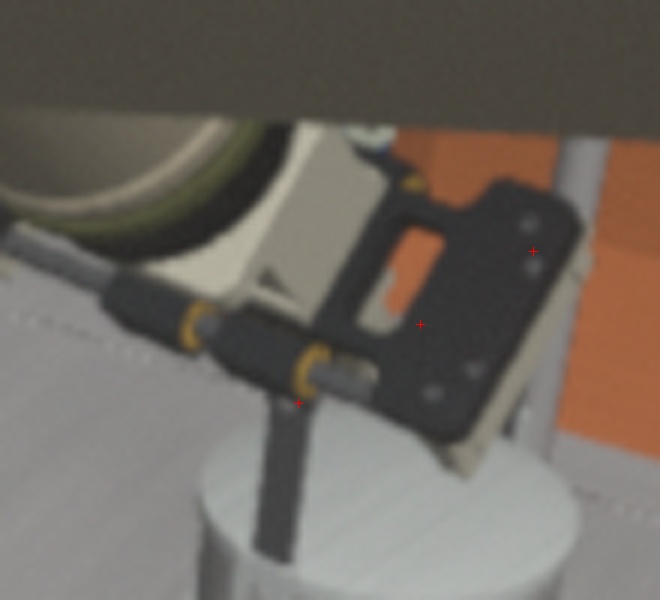

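View pics/f_top.png

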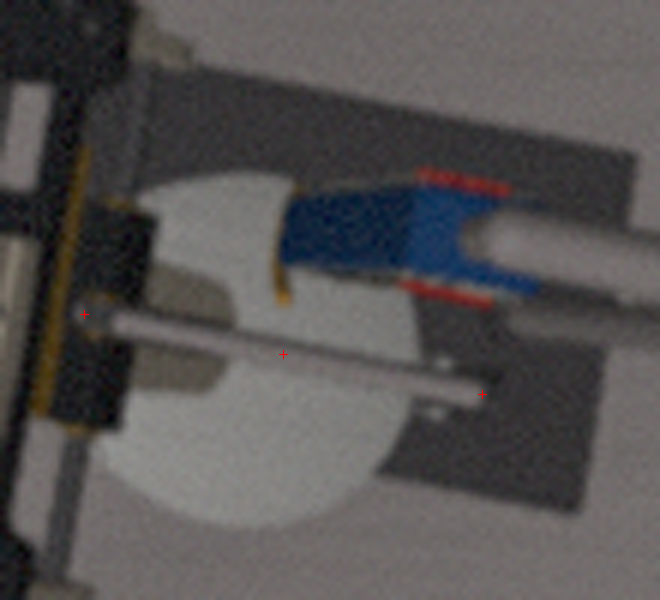

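The tip is at (285,300) in the top crop and the bar-mid marker at (283,353). Allowing for parallax they line up in y, and the height is within the window. I'll move forward over the tip.

>>> carry_out:
  motion: [0.0003,0,0.0077,0,0,0,-1,0.0003,-0.0002,0.0077,0,0.1,0,-1,0.0003,-0.0002,0.0077,0,0,0,-1,0.0003,-0.0002,0.0077,0,0,0,-1,0.0003,-0.0002,0.005,0,0,0,-1]

```text
t: 10.35
tool_pos: [0.5145, -0.0497, 0.3284]
orientation: [-1.738, 0.911, -1.868]
force: [0.2, -0.6, -8.3]
opening: 0.0087
```

```bash
python3 - <<'E'
from h import *
look("g")
report();barmid()
plan(cur(),[(tcp_for(0,0,.318),-10,44.65,5,-1)])
E
```

```text
t 10.45 pos [ 0.5143 -0.0498  0.3283] az -10.01 tilt 44.67 zz -0.001 q [ 0.25  0.12  1.53 -0.72  1.81  0.36] F [-0.03 -0.37 -8.19] M [ 1.49 -0.42  0.04] op 0.0087
bar mid in stand: x -0.1 y -0.1 z-seat 30.5 mm
[-0.0008,0.0008,0,0,0,0,-1,-0.0008,0.0007,0,0,0,0,-1,-0.0007,0.0008,0.0001,0,0,0,-1,-0.0008,0.0008,0,0,0,0,-1,-0.0008,0.0007,0,0,0,0,-1]
5 max [8.e-04 8.e-04 1.e-04 0.e+00 0.e+00 0.e+00 1.e+00]
```

View pics/g_top.png

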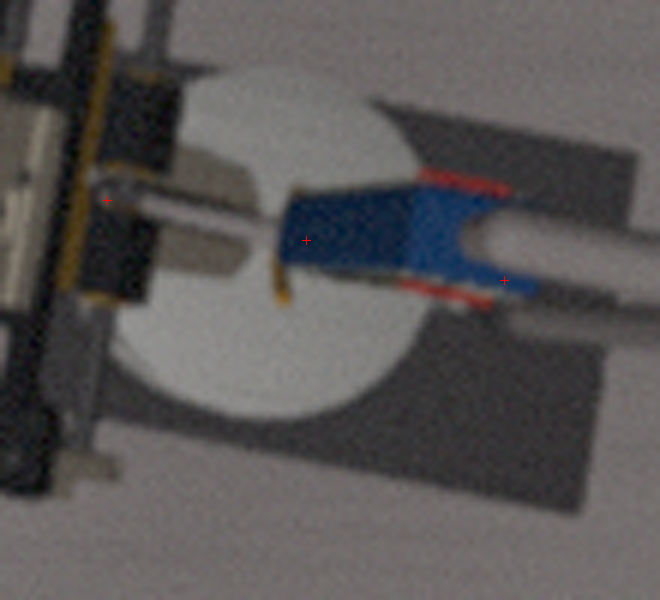

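View pics/g_side.png

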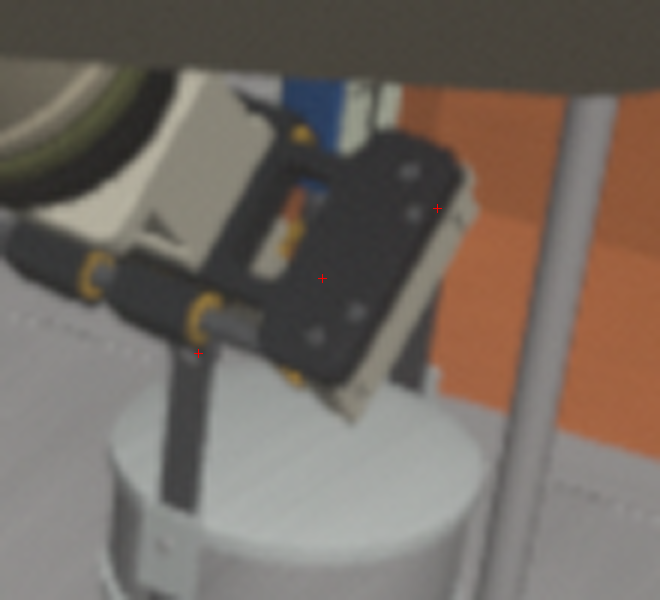

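The bar now sits inside the hook mouth: in the side crop the hook trough shows below the finger at (290,375), and in the top crop the tip is unmoved at (285,300). Lowering now.

>>> carry_out:
  motion: [-0.0021,0.0021,0,0,0,0,-1,-0.0021,0.0021,0,0,0,0,-1,-0.0021,0.0021,0,0,0,0,-1,-0.0021,0.0021,0,0,0,0,-1,-0.0021,0.0021,0,0,0,0,-1]

```text
t: 10.95
tool_pos: [0.5137, -0.0494, 0.3121]
orientation: [-1.738, 0.912, -1.868]
force: [0.2, 0.3, -7.5]
opening: 0.0083
```

```bash
python3 - <<'E'
from h import *
report();barmid()
plan(cur(),[(tcp_for(0,0,.302),-10,44.67,5,-1)])
E
```

```text
t 10.95 pos [ 0.5137 -0.0494  0.3121] az -10.02 tilt 44.67 zz -0.001 q [ 0.26  0.12  1.55 -0.71  1.79  0.38] F [ 0.18  0.35 -7.49] M [ 1.51 -0.32  0.01] op 0.0083
bar mid in stand: x -0.8 y 0.1 z-seat 14.3 mm
[-0.0007,0.0008,0.0002,0,0,0,-1,-0.0007,0.0007,0.0001,0,0,0,-1,-0.0008,0.0008,0.0002,0,0,0,-1,-0.0007,0.0008,0.0001,0.1,0,0,-1,-0.0007,0.0007,0.0002,0,0,0,-1]
5 max [8.e-04 8.e-04 2.e-04 1.e-01 0.e+00 0.e+00 1.e+00]
```

>>> carry_out:
  motion: [-0.0014,0.0014,0.0002,0,0,0,-1,-0.0014,0.0014,0.0002,0,0,0,-1,-0.0011,0.0011,0.0002,0,0,0,-1,-0.0011,0.0011,0.0001,0,0,0,-1,-0.0011,0.0011,0,0,0,0,-1]

```text
t: 11.45
tool_pos: [0.5142, -0.0494, 0.3024]
orientation: [-1.739, 0.911, -1.867]
force: [-0.6, 1.8, -7.8]
opening: 0.009
```

```bash
cat >> h.py <<'E'
def log():
    s=robot.read_state();p,r=cur();m=p+r.apply(MT)
    open("log.txt","a").write("%.2f %.5f %.3f %.3f %.3f\n"%(s["t"],m[2]-.293,s["force"][2],s["wrist_torque"][0],s["wrist_torque"][1]))
E
python3 - <<'E'
from h import *
log();report();barmid()
E
```

```text
t 11.45 pos [ 0.5142 -0.0494  0.3024] az -10.00 tilt 44.68 zz -0.002 q [ 0.26  0.13  1.56 -0.71  1.78  0.39] F [-0.59  1.75 -7.78] M [ 1.48 -0.36  0.02] op 0.0090
bar mid in stand: x -0.3 y 0.2 z-seat 4.6 mm
```

>>> carry_out:
  motion: [0,0,0,0,0,0,-1,-0.0007,0.0007,0,0,0,0,-1,-0.0007,0.0007,0,0,0,0,-1,-0.0007,0.0007,0,0,0,0,-1,0,0,0,0,0,0,-1]

```text
t: 11.95
tool_pos: [0.5143, -0.0494, 0.2992]
orientation: [-1.739, 0.912, -1.867]
force: [-0.9, 0.2, -8.4]
opening: 0.0086
```

```bash
python3 - <<'E'
from h import *
log();report();look("h");log();report();barmid()
E
```

```text
t 11.95 pos [ 0.5143 -0.0494  0.2992] az -10.00 tilt 44.67 zz -0.002 q [ 0.26  0.13  1.56 -0.71  1.78  0.4 ] F [-0.94  0.18 -8.38] M [ 1.48 -0.38 -0.  ] op 0.0086
t 12.05 pos [ 0.5144 -0.0494  0.2994] az -10.00 tilt 44.67 zz -0.002 q [ 0.26  0.13  1.56 -0.71  1.78  0.4 ] F [ 0.2  -0.19 -7.63] M [ 1.5  -0.39  0.02] op 0.0088
bar mid in stand: x -0.2 y 0.2 z-seat 1.5 mm
```

View pics/h_side.png

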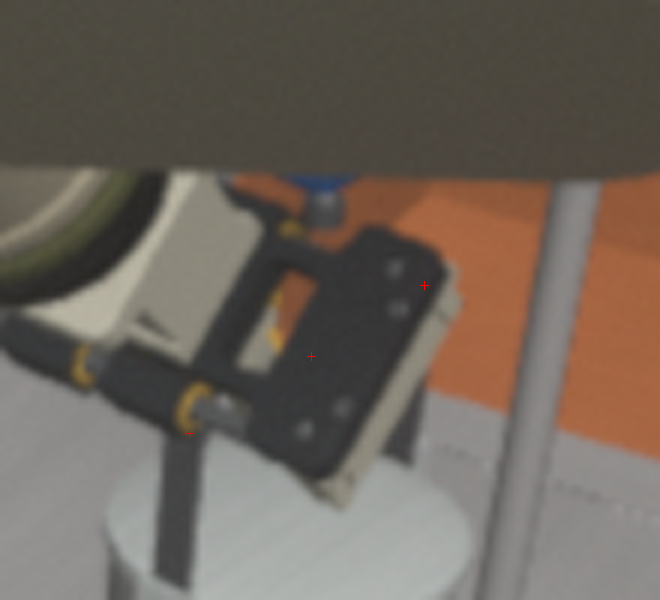

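View pics/h_top.png

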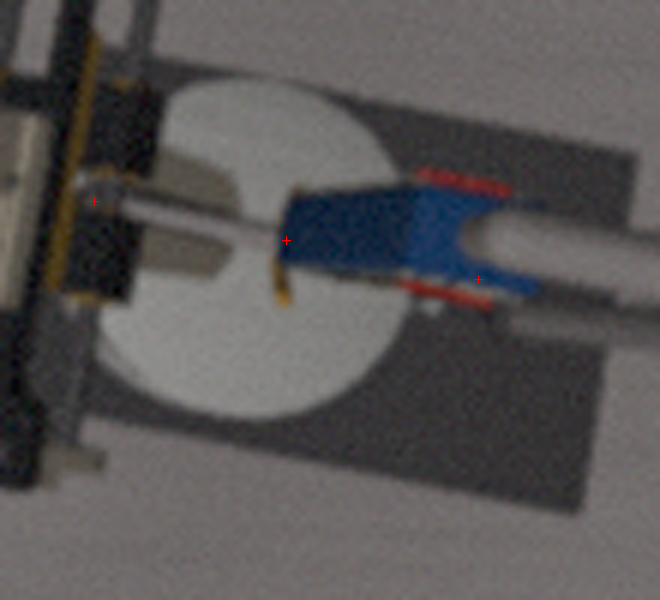

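The bar is about to seat: the hook tip is still at (285,300) in the top crop, and the shank shows through the finger slot at (275,320) in the side crop. I'll lower slowly onto the spring.

>>> carry_out:
  motion: [-0.0007,0.0007,0,0,0,0,-1,-0.001,0.001,0,0,0,0,-1,-0.001,0.001,0,0,0,0,-1,-0.001,0.001,0,0,0,0,-1,-0.001,0.001,0,0,0,0,-1]

```text
t: 12.55
tool_pos: [0.5145, -0.0495, 0.2927]
orientation: [-1.738, 0.911, -1.868]
force: [-0.3, 0.8, -7.6]
opening: 0.0085
```

>>> carry_out:
  motion: [-0.0011,0.0011,0,0,0,0,-1,-0.0011,0.0011,0,0,0,0,-1,-0.0011,0.0011,0,0,0,0,-1,-0.0011,0.0011,0,0,0,0,-1,-0.0011,0.0011,0,0,0,0,-1]

```text
t: 13.05
tool_pos: [0.5146, -0.0494, 0.2845]
orientation: [-1.738, 0.911, -1.869]
force: [-0.4, -0.3, -5.4]
opening: 0.0085
```

>>> carry_out:
  motion: [-0.0011,0.0011,0,0,0,0,-1,-0.0011,0.0011,0,0,0,0,-1,-0.0011,0.0011,0,0,0,0,-1,-0.0011,0.0011,0,0,0,0,-1,-0.0011,0.0011,0,0,0,0,-1]

```text
t: 13.55
tool_pos: [0.5146, -0.0494, 0.2765]
orientation: [-1.737, 0.911, -1.87]
force: [-0.4, 0.8, -5.8]
opening: 0.0086
```

```bash
python3 - <<'E'
from h import *
log();report();look("i");log();report();barmid()
plan(cur(),[(tcp_for(0,0,.263),-10,44.67,5,-1)])
E
```

```text
t 13.55 pos [ 0.5146 -0.0494  0.2765] az -10.02 tilt 44.70 zz 0.000 q [ 0.26  0.15  1.59 -0.71  1.74  0.43] F [-0.44  0.84 -5.83] M [ 1.2  -0.14 -0.08] op 0.0086
t 13.65 pos [ 0.5146 -0.0495  0.2764] az -10.02 tilt 44.70 zz -0.000 q [ 0.26  0.15  1.59 -0.71  1.74  0.43] F [-0.65  1.16 -5.11] M [ 1.21 -0.28 -0.07] op 0.0084
bar mid in stand: x 0.1 y 0.2 z-seat -21.4 mm
[-0.0012,0.0012,0,0,0,0,-1,-0.0011,0.0013,0,0,0,0,-1,-0.0012,0.0012,0,0,0,0,-1,-0.0011,0.0013,-0.0001,0,0,0,-1,-0.0012,0.0012,0,0,0,0,-1]
5 max [1.2e-03 1.3e-03 1.0e-04 0.0e+00 0.0e+00 0.0e+00 1.0e+00]
```

View pics/i_side.png

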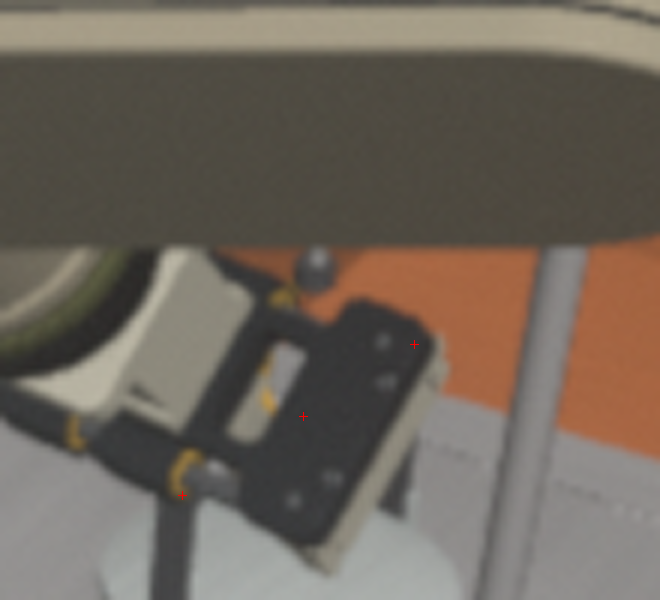

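View pics/i_top.png

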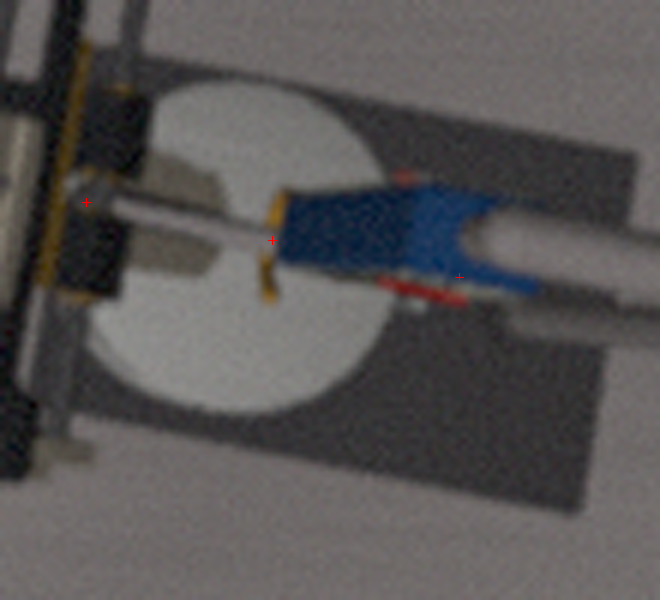

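The hook follows the bar: the tip moved to (268,295) in the top crop, the scale's red pointer shifted, and the load on the gripper is falling. I'll keep lowering.

>>> carry_out:
  motion: [-0.0011,0.0011,0,0,0,0,-1,-0.0011,0.0011,0,0,0,0,-1,-0.0011,0.0011,0,0,0,0,-1,-0.0011,0.0011,0,0,0,0,-1,-0.0011,0.0011,0,0,0,0,-1]

```text
t: 14.15
tool_pos: [0.5147, -0.0495, 0.2686]
orientation: [-1.737, 0.91, -1.87]
force: [-0.8, 0.1, -5.0]
opening: 0.0083
```

>>> carry_out:
  motion: [-0.0011,0.0011,0,0,0,0,-1,-0.0011,0.0011,0,0,0,0,-1,-0.0011,0.0011,0,0,0,0,-1,-0.0011,0.0011,0,0,0,0,-1,-0.0011,0.0011,0,0,0,0,-1]

```text
t: 14.65
tool_pos: [0.5148, -0.0495, 0.2605]
orientation: [-1.737, 0.91, -1.871]
force: [-0.4, 0.7, -4.6]
opening: 0.0085
```

>>> carry_out:
  motion: [-0.0011,0.0011,0,0,0,0,-1,-0.0011,0.0011,0,0,0,0,-1,-0.0011,0.0011,0,0,0,0,-1,-0.0011,0.0011,0,0,0,0,-1,-0.0011,0.0011,0,0,0,0,-1]

```text
t: 15.15
tool_pos: [0.5148, -0.0494, 0.2524]
orientation: [-1.736, 0.91, -1.871]
force: [-0.9, 1.1, -3.5]
opening: 0.0087
```

>>> carry_out:
  motion: [-0.0011,0.0011,0,0,0,0,-1,-0.0011,0.0011,0,0,0,0,-1,-0.0011,0.0011,0,0,0,0,-1,-0.0011,0.0011,0,0,0,0,-1,-0.0011,0.0011,0,0,0,0,-1]

```text
t: 15.65
tool_pos: [0.5148, -0.0495, 0.2443]
orientation: [-1.736, 0.91, -1.872]
force: [-0.9, 1.3, -1.7]
opening: 0.0087
```

```bash
python3 - <<'E'
from h import *
log();report();look("j");log();report();barmid()
plan(cur(),[(tcp_for(0,0,.233),-10,44.67,5,-1)])
E
```

```text
t 15.65 pos [ 0.5148 -0.0495  0.2443] az -10.07 tilt 44.76 zz 0.002 q [ 0.26  0.18  1.62 -0.7   1.7   0.47] F [-0.95  1.28 -1.71] M [ 0.8   0.   -0.25] op 0.0087
t 15.75 pos [ 0.5148 -0.0495  0.2442] az -10.06 tilt 44.76 zz 0.002 q [ 0.26  0.18  1.62 -0.7   1.7   0.47] F [-1.81  1.61 -2.14] M [ 0.81  0.03 -0.23] op 0.0086
bar mid in stand: x 0.2 y 0.3 z-seat -53.6 mm
[-0.0008,0.0009,-0.0001,0,0,0,-1,-0.0009,0.001,0,0,0,0,-1,-0.0008,0.0009,-0.0001,0,-0.1,0.1,-1,-0.0009,0.0009,0,0,0,0,-1,-0.0008,0.001,-0.0001,0,0,0,-1]
5 max [9.e-04 1.e-03 1.e-04 0.e+00 1.e-01 1.e-01 1.e+00]
```

View pics/j_side.png

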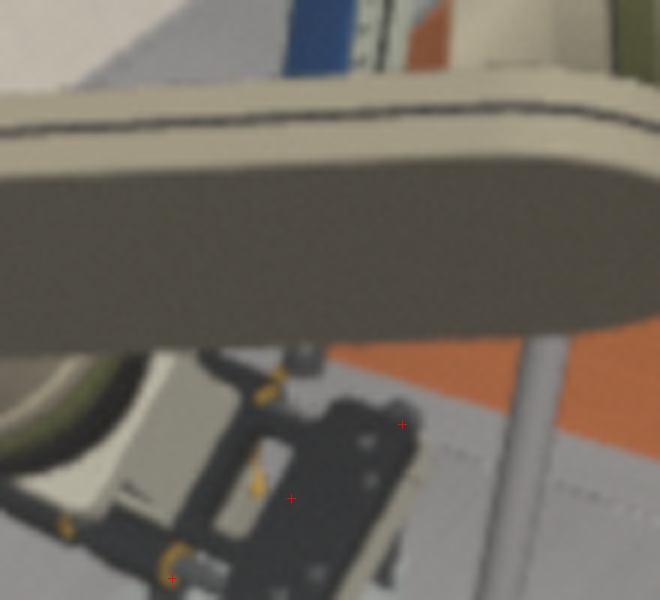

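>>> carry_out:
  motion: [-0.0011,0.0011,-0.0002,0,0,0,-1,-0.0011,0.0011,-0.0002,0,0,0,-1,-0.0011,0.0011,-0.0002,0,0,0,-1,-0.0011,0.0011,-0.0002,0,0,0,-1,-0.0008,0.0008,-0.0002,0,0,0,-1]

```text
t: 16.25
tool_pos: [0.5146, -0.0494, 0.2372]
orientation: [-1.734, 0.908, -1.873]
force: [-0.2, -0.0, -1.3]
opening: 0.0087
```

```bash
cat >> h.py <<'E'
def avg(n=12):
    F=[];M=[]
    for i in range(n):
        imaging.read_camera("top");s=robot.read_state();F.append(s["force"]);M.append(s["wrist_torque"])
    F=np.array(F);print("avgF",F.mean(0).round(2),"+-",(F.std(0)/np.sqrt(n)).round(2),"M",np.mean(M,0).round(3))
    X=np.array([np.cos(SA),np.sin(SA)]);print("stand Fx %.2f Fy %.2f"%(F.mean(0)[:2]@X,F.mean(0)[:2]@[-X[1],X[0]]))
E
python3 - <<'E'
from h import *
report();barmid();avg(16);report();barmid()
E
```

```text
t 16.25 pos [ 0.5146 -0.0494  0.2372] az -10.02 tilt 44.76 zz 0.004 q [ 0.26  0.18  1.63 -0.7   1.69  0.48] F [-0.23 -0.02 -1.3 ] M [ 0.62 -0.2  -0.  ] op 0.0087
bar mid in stand: x 0.1 y 0.3 z-seat -60.6 mm
avgF [ 0.54  0.34 -1.84] +- [0.14 0.1  0.12] M [ 0.625 -0.244  0.068]
stand Fx 0.47 Fy 0.43
t 17.05 pos [ 0.5145 -0.0494  0.2372] az -10.03 tilt 44.76 zz 0.004 q [ 0.26  0.18  1.63 -0.7   1.69  0.48] F [ 0.79  0.76 -1.19] M [ 0.58 -0.26  0.15] op 0.0088
bar mid in stand: x 0.0 y 0.3 z-seat -60.5 mm
```

>>> carry_out:
  motion: [-0.0011,0.0011,0,0,0,0,-1,-0.0011,0.0011,0,0,0,0,-1,-0.0011,0.0011,0,0,0,0,-1,-0.0011,0.0011,0,0,0,0,-1,-0.0011,0.0011,0,0,0,0,-1]

```text
t: 17.55
tool_pos: [0.5146, -0.0494, 0.2291]
orientation: [-1.734, 0.908, -1.874]
force: [0.2, 1.0, -0.3]
opening: 0.0087
```

>>> carry_out:
  motion: [-0.0011,0.0011,0,0,0,0,-1,-0.0011,0.0011,0,0,0,0,-1,-0.0011,0.0011,0,0,0,0,-1,-0.0007,0.0007,0,0,0,0,-1,0,0,0,0,0,0,-1]

```text
t: 18.05
tool_pos: [0.5146, -0.0494, 0.2229]
orientation: [-1.735, 0.908, -1.874]
force: [1.1, 0.8, 0.3]
opening: 0.0083
```

```bash
python3 - <<'E'
from h import *
report();barmid();avg(20);look("k",top=(280,200,110,100),side=(270,80,110,100));report();barmid()
E
```

```text
t 18.05 pos [ 0.5146 -0.0494  0.2229] az -10.04 tilt 44.79 zz 0.004 q [ 0.26  0.19  1.64 -0.7   1.67  0.49] F [1.07 0.78 0.3 ] M [ 0.55 -0.2  -0.02] op 0.0083
bar mid in stand: x 0.0 y 0.3 z-seat -74.8 mm
avgF [ 0.14  0.71 -0.29] +- [0.11 0.07 0.1 ] M [ 0.471 -0.13  -0.024]
stand Fx 0.02 Fy 0.72
t 19.15 pos [ 0.5146 -0.0494  0.223 ] az -10.04 tilt 44.78 zz 0.004 q [ 0.26  0.19  1.64 -0.7   1.67  0.49] F [-0.09  0.02 -0.89] M [ 0.47 -0.06 -0.03] op 0.0088
bar mid in stand: x 0.0 y 0.3 z-seat -74.7 mm
```

View pics/k_side.png

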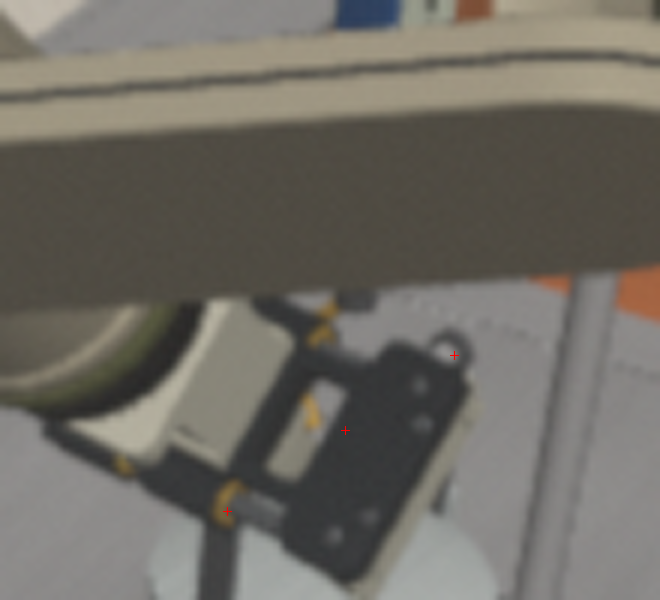

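View pics/k_top.png

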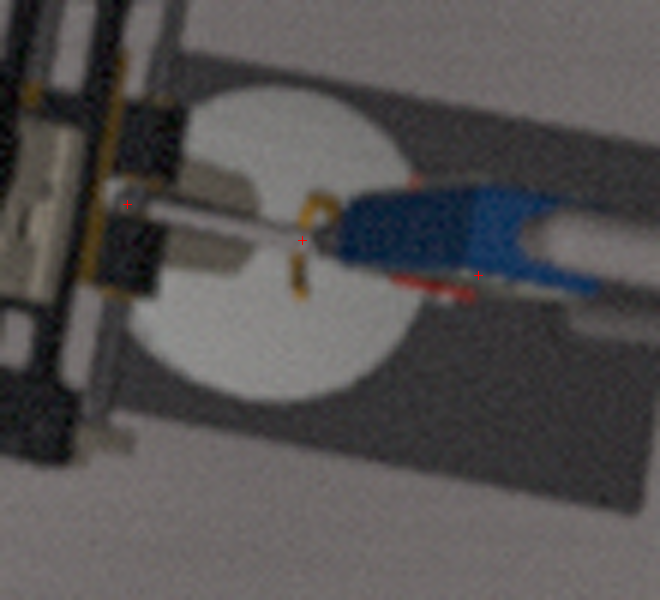

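>>> carry_out:
  motion: [-0.0006,0.0005,0,0,0,0,-1,-0.0006,0.0005,0,0,0,0,-1,-0.0006,0.0005,0,0,0,0,-1,-0.0003,0.0002,0,0,0,0,-1,0,0,0,0,0,0,-1]

```text
t: 19.65
tool_pos: [0.5146, -0.0494, 0.2201]
orientation: [-1.735, 0.908, -1.874]
force: [-0.0, -0.6, 0.2]
opening: 0.0088
```

```bash
python3 - <<'E'
from h import *
report();barmid();avg(36);report();barmid()
E
```

```text
t 19.65 pos [ 0.5146 -0.0494  0.2201] az -10.06 tilt 44.82 zz 0.004 q [ 0.26  0.2   1.64 -0.7   1.67  0.5 ] F [-0.04 -0.56  0.22] M [ 0.43 -0.14 -0.  ] op 0.0088
bar mid in stand: x 0.0 y 0.3 z-seat -77.6 mm
avgF [-0.13 -0.03  0.04] +- [0.08 0.08 0.08] M [ 0.346 -0.114 -0.006]
stand Fx -0.12 Fy -0.06
t 21.45 pos [ 0.5146 -0.0494  0.2202] az -10.06 tilt 44.81 zz 0.004 q [ 0.26  0.2   1.64 -0.7   1.67  0.5 ] F [-0.15 -0.73 -0.55] M [ 0.31 -0.14  0.  ] op 0.0085
bar mid in stand: x 0.0 y 0.3 z-seat -77.5 mm
```

The gripper force is now zero within noise, both vertically (0.04±0.08 N) and sideways. I'll ease the grip off and then open slowly.

>>> carry_out:
  motion: [0,0,0,0,0,0,-1,0,0,0,0,0,0,-1,0,0,0,0,0,0,-1,0,0,0,0,0,0,-1,0,0,0,0,0,0,-1]
  squeeze: 20

```text
t: 21.95
tool_pos: [0.5148, -0.0493, 0.2203]
orientation: [-1.734, 0.907, -1.874]
force: [-0.3, 0.3, 0.4]
opening: 0.0092
```

>>> carry_out:
  motion: [0,0,0,0,0,0,-1,0,0,0,0,0,0,-1,0,0,0,0,0,0,-1,0,0,0,0,0,0,-1,0,0,0,0,0,0,-1]
  squeeze: 4

```text
t: 22.45
tool_pos: [0.5149, -0.0493, 0.2204]
orientation: [-1.734, 0.907, -1.875]
force: [0.7, 0.1, -0.4]
opening: 0.0096
```

```bash
python3 - <<'E'
from h import *
report();barmid();avg(20);report();barmid()
E
```

```text
t 22.45 pos [ 0.5149 -0.0493  0.2204] az -10.04 tilt 44.80 zz 0.005 q [ 0.26  0.2   1.64 -0.7   1.67  0.5 ] F [ 0.67  0.05 -0.42] M [ 0.33 -0.16  0.05] op 0.0096
bar mid in stand: x 0.3 y 0.4 z-seat -77.4 mm
avgF [ 0.42 -0.08  0.04] +- [0.09 0.09 0.09] M [ 0.332 -0.178  0.042]
stand Fx 0.43 Fy -0.01
t 23.45 pos [ 0.5149 -0.0493  0.2204] az -10.04 tilt 44.80 zz 0.005 q [ 0.26  0.2   1.64 -0.7   1.67  0.5 ] F [ 0.61  0.05 -0.12] M [ 0.31 -0.17  0.02] op 0.0100
bar mid in stand: x 0.3 y 0.4 z-seat -77.4 mm
```

Still balanced. Opening slowly.

>>> carry_out:
  motion: [0,0,0,0,0,0,-0.79,0,0,0,0,0,0,-0.77,0,0,0,0,0,0,-0.75,0,0,0,0,0,0,-0.72,0,0,0,0,0,0,-0.7]

```text
t: 23.95
tool_pos: [0.5147, -0.0493, 0.2203]
orientation: [-1.735, 0.908, -1.874]
force: [0.4, -0.2, 0.1]
opening: 0.0136
```

>>> carry_out:
  motion: [0,0,0,0,0,0,-0.65,0,0,0,0,0,0,-0.6,0,0,0,0,0,0,-0.55,0,0,0,0,0,0,-0.5,0,0,0,0,0,0,-0.45]

```text
t: 24.45
tool_pos: [0.5147, -0.0493, 0.2203]
orientation: [-1.735, 0.908, -1.875]
force: [-0.3, 1.2, -0.6]
opening: 0.0251
```

```bash
python3 - <<'E'
from h import *
report();look("l",top=(280,200,110,100),side=(270,80,110,100));
p,r=cur()
t=np.radians(44.8)
report()
E
```

```text
t 24.45 pos [ 0.5147 -0.0493  0.2203] az -10.06 tilt 44.81 zz 0.004 q [ 0.26  0.2   1.64 -0.7   1.67  0.5 ] F [-0.26  1.21 -0.61] M [ 0.29 -0.17  0.05] op 0.0251
t 24.55 pos [ 0.5147 -0.0493  0.2204] az -10.05 tilt 44.81 zz 0.004 q [ 0.26  0.2   1.64 -0.7   1.67  0.5 ] F [ 0.28 -0.09  0.04] M [ 0.37 -0.14 -0.02] op 0.0253
```

View pics/l_side.png

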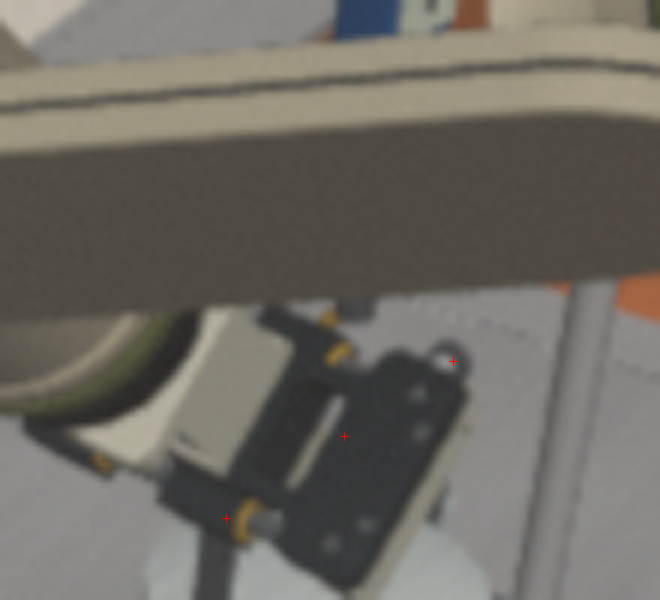

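View pics/l_top.png

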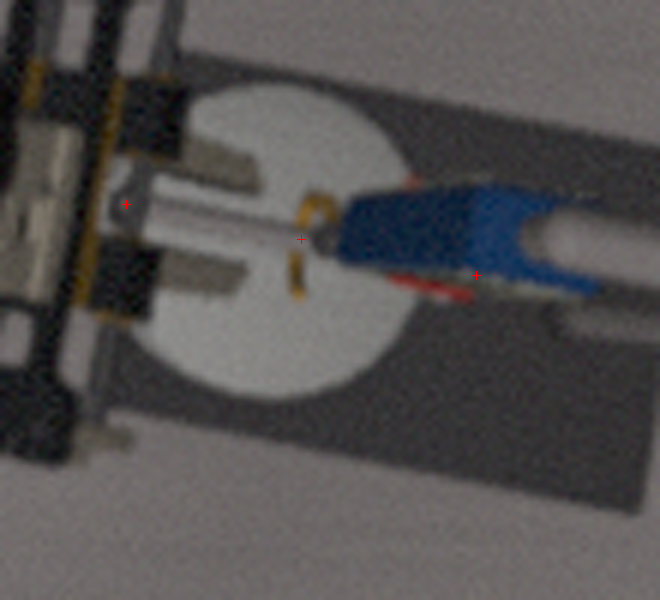

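The carrier hangs freely: in the top crop the bar is centred between the open fingers, its mid at about (300,238), and nothing has moved. I'll retract along the tool axis.

>>> carry_out:
  motion: [0,-0.004,0,0,0,0,-0.4,0,-0.008,0,0,0,0,-0.35,0,-0.012,0,0,0,0,-0.3,0,-0.015,0,0,0,0,-0.3,0,-0.02,0,0,0,0,-0.3]

```text
t: 25.05
tool_pos: [0.5211, -0.0066, 0.2638]
orientation: [-1.738, 0.91, -1.874]
force: [-0.2, -0.4, 0.2]
opening: 0.0325
```

>>> carry_out:
  motion: [0,-0.025,0,0,0,0,-0.3,0,-0.03,0,0,0,0,-0.3,0,-0.03,0,0,0,0,-0.3,0,-0.03,0,0,0,0,-0.3,0,-0.015,0,0,0,0,-0.3]

```text
t: 25.55
tool_pos: [0.5374, 0.0922, 0.3651]
orientation: [-1.732, 0.909, -1.873]
force: [-0.3, -0.7, 0.0]
opening: 0.0323
```

```bash
python3 - <<'E'
from h import *
report()
for k in range(2):
    s=imaging.read_camera("side");t=imaging.read_camera("top")
    cv2.imwrite(f"pics/m{k}.png",np.hstack([cv2.resize(s,(400,300)),cv2.resize(t,(400,300))]))
    cv2.imwrite(f"pics/ms{k}.png",s);cv2.imwrite(f"pics/mt{k}.png",t)
    for _ in range(6): imaging.read_camera("top")
d=cv2.absdiff(cv2.imread("pics/ms0.png"),cv2.imread("pics/ms1.png"));print(d.mean(),(d.max(2)>40).sum())
t0=cv2.imread("pics/top0.png")
E
```

```text
t 25.55 pos [0.5374 0.0922 0.3651] az -10.04 tilt 44.65 zz 0.005 q [ 0.45  0.32  1.23 -0.68  2.01  0.46] F [-0.25 -0.71  0.01] M [ 0.31 -0.14 -0.02] op 0.0323
2.6824849446614585 3689
```

View pics/ms1.png

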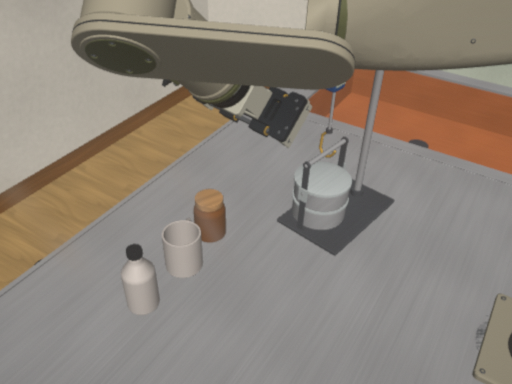

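View pics/mt1.png

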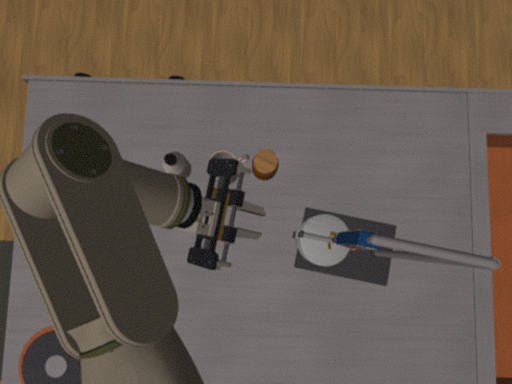

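The carrier hangs on the hook. In the side view the bar runs from (305,166) to (345,140), and the mug, jar and soap are where they were. Next I'll check that it is level and still.

>>> carry_out:
  motion: [0,0,0,0,0,0,-0.3,0,0,0,0,0,0,-0.3,0,0,0,0,0,0,-0.3,0,0,0,0,0,0,-0.3,0,0,0,0,0,0,-0.3]

```text
t: 26.85
tool_pos: [0.537, 0.0894, 0.362]
orientation: [-1.736, 0.91, -1.873]
force: [-0.2, -0.4, 1.0]
opening: 0.0321
```

```bash
python3 - <<'E'
from h import *
ref=None
for k in range(8):
    s=imaging.read_camera("side");g=cv2.cvtColor(s,cv2.COLOR_BGR2GRAY)[125:240,285:365].astype(np.float32)
    if ref is None: ref=g;im=s
    print(np.round(cv2.phaseCorrelate(ref,g)[0],3),end=" ")
print()
t=imaging.read_camera("top")
o=cv2.resize(im[120:240,280:370],None,fx=6,fy=5,interpolation=cv2.INTER_CUBIC)
def P(x,y,z,dz=-.0785):
    X=np.array([np.cos(SA),np.sin(SA)]);Y=np.array([-X[1],X[0]]);return np.r_[ST+x*X+y*Y,.293+dz+z]
for pts in([(0,-.067,0),(0,.067,0)],[(0,.07,-.168),(0,.07,0)],[(.0625*np.cos(b),.0625*np.sin(b),-.059) for b in np.linspace(0,6.3,40)]):
    q=np.array([(proj("side",P(*p))+.5-[280,120])*[6,5] for p in pts]).astype(np.int32);cv2.polylines(o,[q],False,(0,0,255),1)
cv2.imwrite("pics/n.png",o)
o=cv2.resize(t[200:290,280:400],None,fx=6,fy=6,interpolation=cv2.INTER_CUBIC)
for pts in([(0,-.067,0),(0,.067,0)],[(.0625*np.cos(b),.0625*np.sin(b),-.059) for b in np.linspace(0,6.3,40)]):
    q=np.array([(proj("top",P(*p))+.5-[280,200])*6 for p in pts]).astype(np.int32);cv2.polylines(o,[q],False,(0,0,255),1)
cv2.imwrite("pics/n2.png",o)
# bystanders
a=cv2.imread("pics/side0.png");d=cv2.absdiff(a,im)[185:320,115:230];print("bystander diff",d.mean(),(d.max(2)>40).sum())
E
```

```text
[0. 0.] [0.033 0.024] [ 0.033 -0.   ] [0.028 0.036] [0.026 0.032] [0.017 0.009] [0.005 0.017] [0.008 0.002] 
bystander diff 7.965002683843264 0
```

View pics/n.png

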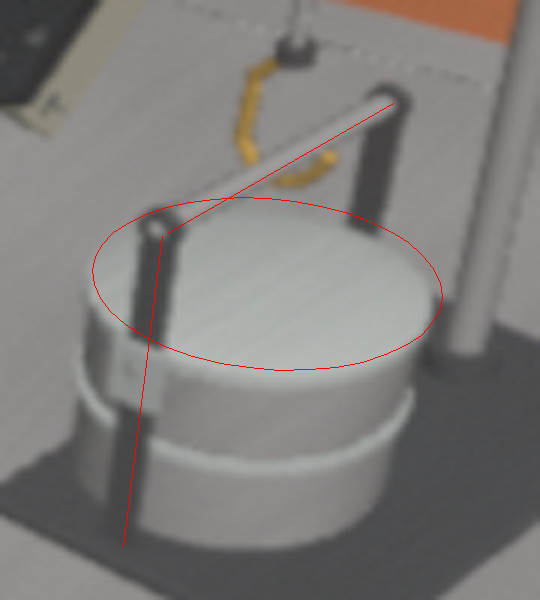

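View pics/n2.png

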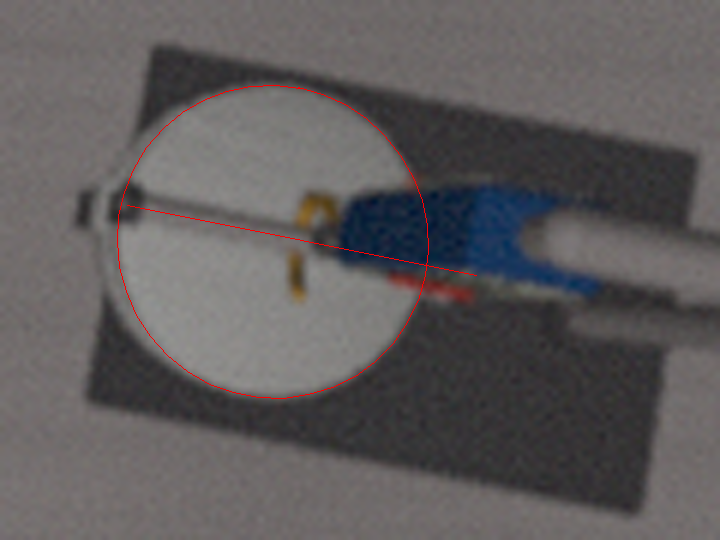

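```bash
python3 - <<'E'
from h import *
print(robot.close_job())
E
```

```text
the job is handed in; nothing more can be done
None
```

The carrier is hanging from the hook by the middle of its bar, level and still. I handed the job in about 27 s into the 72 s limit.

**What I did:** I gripped the bar about 32 mm off its middle, with the hand tilted 45° so it stayed clear of the scale housing. I passed the bar over the hook tip and lowered it about 78 mm onto the spring at roughly 16 mm/s. I let go only once the gripper carried no load: the averaged vertical force was 0.04 ± 0.08 N, with side forces near zero too. After that I eased off the grip, opened slowly and backed away along the fingers. The load before seating averaged about 7.9 N, so the carrier weighs roughly 0.8 kg.

**Last checks:**
- **At rest:** eight side pictures in a row shifted by less than 0.04 px.
- **Level:** the bar and near strap match a level carrier in the side view.
- **Bystanders:** the mug, jar and soap showed no change beyond picture noise.

**What disagreed or was not confirmed:**
- In the last top view the lid looks about 1–2 px toward +y of my model, which I read as under 2° of tilt or calibration error.
- A side force of 1–2 N built up while lowering. I removed it with a small sideways correction before letting go.
- I never measured the hook's speed directly. I only know the pace of the lowering, and that the pictures before and just after opening show no visible jump.

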